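# Restack the water filter's toothed rings with opposite tabs

## Task

Put the washed filter rings back on the sprung white spine of the water filter: first the blue ring with its tab on the pipe side, then the orange ring on top of it with its tab on the opposite side. The spine's ribs stand a little turned, so press only gently, turn each ring until its teeth drop between the ribs, slide it fully home and let go. Leave the bulbs, torch and tester undisturbed.

Things in the scene. Friction and masses are not known exactly. Their poses are not given: they have to be found in the camera images.
- foot: Fixed grey water-filter foot, 104 mm across, 26 mm high; origin on the spine's axis at counter level, z up, x along the pipe. Over it, on a spring, is a black flange (60 mm across) carrying the white spine. Flange and spine sink together when pushed: about 3 N starts it, 0.4 N more per mm, 0.6 N more per 10 mm/s, hard stop after 12 mm. More than 25 N on foot, flange or spine is too rough.
- foot_pipe (a point): Tip of the foot's pipe stub (brass end), 105 mm from the spine's axis along foot x, 14 mm up; the stub is 28 mm thick. This is the pipe side.
- foot_axis (a point): Point on the spine's axis at the flange's top at rest, 46 mm above the foot's origin; axes as the foot's. White spine: core 26 mm across, with 4 upright ribs 12 mm wide reaching 20 mm from the axis, their top edges rounded to 2 mm.
- foot_ribtop (a point): Point on the spine's axis at the rib tops at rest, 77 mm above the foot's origin (bare core with coned tip goes on to 86 mm); axes as the foot's, not the ribs'. Ribs stand at 45, 135, 225, 315 deg from foot x PLUS a hidden, unmeasured turn of 0.28 to 0.55 rad counter-clockwise seen from above; they do not turn in use.
- blue_ring_center (a point): Centre of the blue ring, half-way up. Flat twelve-sided plastic ring, 64 mm across flats, 14 mm thick, 60 g; 44 mm bore with 4 teeth (9.8 mm wide, ends 15.5 mm from the axis) at 0, 90, 180, 270 deg from its x. x points along its one tab, z up. Flats at +y and -y: grip across them, low, fingers either side of the spine. Home: centre 53 mm above the foot's origin.
- blue_ring_tab (a point): Point on the blue ring's tab, 44 mm from its axis, half-way up; tab 18 mm wide, 8 mm thick, ends at 48 mm. The ring drops on when its tab stands counter-clockwise of the pipe's direction by the hidden turn of the ribs, play 0.1 rad either way; pressed lightly on the rib tops and turned, the fit shows by the spine springing up into it and the push vanishing.
- orange_ring_center (a point): Centre of the orange ring, half-way up. Flat twelve-sided plastic ring, 64 mm across flats, 14 mm thick, 60 g; 44 mm bore with 4 teeth (9.8 mm wide, ends 15.5 mm from the axis) at 0, 90, 180, 270 deg from its x. x points along its one tab, z up. Flats at +y and -y: grip across them, low, fingers either side of the spine. Home: centre 67 mm above the foot's origin.
- orange_ring_tab (a point): Point on the orange ring's tab, 44 mm from its axis, half-way up; same shape as the blue one's. The ring drops on as the blue one does, its tab counter-clockwise of the direction opposite the pipe by the same hidden turn.
- glass_bulb_center (a point): Clear glass bayonet bulb standing on its metal cap, 60 mm across, 105 mm high; this point is on its axis 50 mm up. To be left alone.
- led_bulb_center (a point): Frosted white LED bulb standing on its cap, same size; point 50 mm up. To be left alone.
- torch_center (a point): Grey torch standing on its 50 mm wide head, 130 mm high; point 65 mm up on its axis. To be left alone.
- tester_grip (a point): Blue-handled screwdriver tester lying flat, 150 mm long; point on its handle. To be left alone.
Things that resemble listed ones, but are neither listed nor needed, are in the scene too. Leave any pink or turquoise look-alike of the part that bears blue_ring_center alone.

How it is judged (in metres and radians):
On the way, in this order (a step that is already met when the one before it is completed fails the run):
1. the blue ring is home on the flange, its tab on the pipe side (horizontal distance between blue_ring_center and foot_axis below 0.005 m and z of blue_ring_center in the frame of foot between 0.0505 and 0.0555 m and angle between blue_ring_center's own z axis and vertical below 0.1 rad and x of blue_ring_tab in the frame of foot above 0.03 m), for 0.2 s.
2. the orange ring is home on the blue one, its tab on the side opposite the pipe (all of step 1 and horizontal distance between orange_ring_center and foot_axis below 0.005 m and z of orange_ring_center in the frame of foot between 0.0645 and 0.0695 m and angle between orange_ring_center's own z axis and vertical below 0.1 rad and x of orange_ring_tab in the frame of foot below -0.03 m), for 0.2 s.
At the end, for the whole second after the job is handed in: Blue ring flat on the flange and orange ring flat on the blue ring, each within 5 mm of the spine's axis, 2.5 mm of its home height and 0.1 rad of level; the blue tab's point at least 30 mm to the pipe side of the axis, the orange tab's at least 30 mm to the other side; both released and at rest (all of step 2 and linear speed of each of blue_ring, orange_ring below 0.02 m/s); the robot touches nothing.
It fails at once if the filter foot, flange or spine is pushed with more than 25 N (contact force between foot and anything else above 25 N).
It fails at once if a bulb, the torch or the tester is shifted by more than 20 mm or knocked over (distance of any of glass_bulb_center, led_bulb_center, torch_center, tester_grip from where it was at the start of the episode above 0.02 m).
It also fails if it takes over 67 s, if anything falls off the work surface, if the arm or the gripper's body presses on something with over 40 N, if the wrist force passes 120 N, or if a joint passes its speed limit or range.

## Robot

A 6-joint arm with a two-finger parallel gripper is mounted at the origin on the work surface. World frame = base frame: x ahead of the robot, y to its left, z up, the work surface at z = 0. Lengths are in mm, angles in rad, forces in N, time in s.
With the tool pointing down it reaches from about 300 to 775 mm from the base axis. Payload 14.6 kg.
Tool frame: the origin (TCP) lies midway between the tips of the shut fingers; the grasp point (between the pads) lies 19 mm behind it; y points along the fingers, x is the direction in which the jaws open and shut, and the axes are right-handed (so a half turn about y gives the same grasp; the last joint's range is limited). The gripper opens to 94 mm and grips with 3 to 60 N. Pads are 16 mm wide; open, the fingers measure 119 mm over their backs; the gripper's body (75 mm by 177 mm) begins 78 mm behind the grasp point.
Start: joints at [-1.252, 0.3, 1.521, -0, 1.321, -0.067], TCP at [206.958, -509.566, 173.646] pointing down, gripper open.
Joint ranges: [-3.03, 3.03], [-0.79, 2.21], [0.23, 2.52], [-1.04, 4.18], [0, 3.07], [-2.55, 2.55]. Speed limits (rad/s): [2.22, 2.22, 2.57, 3.14, 3.14, 3.14].

## Interface

Orientations are given as [roll, pitch, yaw] about the fixed x, y, z axes, in that order (R = Rz(yaw) Ry(pitch) Rx(roll)).
In Python, from cell import manip gives the robot as it stands.
- The arm moves only by the tool servo_tool, never from a script. Its argument "commands" is a list of rows, each an object with "dp": the shift along the tool's x, y, z in mm, a list of three; "turn": the turn, a rotation vector about the tool's x, y, z in degrees, a list of three. A call has 1 to 5 rows; each row is the pose to reach, as a shift and turn from the pose measured when the call began, along the tool's axes at that moment; what a row does not reach only later rows make up. A row lasts 1/12 s, in which the tool goes at most 41.7 mm and 7.16 degrees, less where a joint would pass 70% of its speed; a pose out of reach is approached as far as the arm can. A call with a gripper value outside its range is refused whole. "grip" is the gripper command: -1 is fully open, 1 is shut, values between are in proportion, set as the call begins (left out, the last holds). The fingers move at their own pace and stop on an object; "force" is the grip in N (left out, the last holds). Time passes only in rows, so rows that repeat a pose let the fingers close. It gives the time, the measured TCP pose, the force and the opening at its end, in the units of the state.
- manip.read_state(): the state, without advancing time (a new reading comes with each control period).
- manip.camera(name): name is "scene" or "top" or "wrist"; returns a dict with "img" (480x640x3 uint8, red, green, blue), "depth" (480x640 float32, mm along the optical axis (not along the pixel's ray), 0 where there is no reading), "K" (3x3 intrinsics, pixels), "k1" (the pictures are not rectified: a ray, as slopes to the right and down, at radius r is drawn at 1 + k1 r^2 times it, then the intrinsics apply), "R" (3x3) and "t" (3): a world point X has camera coordinates R X + t; the wrist camera has in their place "hand_eye" (4x4, takes a point from camera to tool coordinates, whose origin is the TCP and whose axes are the tool frame's). Camera axes: x right, y down, z forward; pixel columns grow to the right and rows downward; lengths in mm; the calibration is good to about 2 mm. A picture is of the moment at which its call begins: read the wrist's pose just before it.
- manip.sign_off(): hands the job in, once; it reports no verdict.
The state is a dict: "clock": time; "joints": joint angles; "qd": joint speeds; "effort": joint torques, N m; "eef_pos": TCP position; "eef_rot": TCP orientation; "wrist_force": force on the tool from outside, world axes, zero at the start; "moment": the same for the moment, N m; "finger_gap": finger opening in mm.
Only numpy, scipy, OpenCV 4.12 (cv2) and the standard library are available. Lean on these libraries where they do the work, as an engineer would, in place of code of your own. Each camera call takes 0.05 s, during which the arm holds its last target.

## Working session

There is one attempt and no reset: what is moved stays moved. The work goes in short steps, Python scripts to look and compute and a tool call to move; the robot and the scene stay as the last step left them, time stands still between calls to the robot, and variables do not carry over. Pictures are saved under pics/ and viewed, and the job is handed in when it is done.

Besides the shell and the picture viewer there is one more tool, called after "Call:" by a JSON object that holds its "name" and its "arguments". servo_tool: Moves the arm, as the interface text tells. Its arguments: {"type":"object","properties":{"commands":{"type":"array","items":{"type":"object","properties":{"dp":{"type":"array","items":{"type":"number"}},"turn":{"type":"array","items":{"type":"number"}}}}},"grip":{"type":"number"},"force":{"type":"number"}},"required":["commands"]}

```bash
ls; mkdir -p pics; cat > h.py <<'E'
import numpy as np, cv2
from cell import manip
from scipy.spatial.transform import Rotation as Ro
def save(c,n): cv2.imwrite('pics/'+n+'.png', c['img'][:,:,::-1])
def w2p(c,X,R=None,t=None):
    R=c['R'] if R is None else R; t=c['t'] if t is None else t
    p=np.asarray(R)@np.asarray(X,float)+np.asarray(t).ravel(); s=p[:2]/p[2]; s=s*(1+c['k1']*(s@s)); K=np.asarray(c['K'])
    return K[0,0]*s[0]+K[0,2],K[1,1]*s[1]+K[1,2]
def cloud(c,R=None,t=None):
    K=np.asarray(c['K']); v,u=np.mgrid[0:480,0:640]
    d=np.stack([(u-K[0,2])/K[0,0],(v-K[1,2])/K[1,1]],-1); s=d.copy()
    for _ in range(8): s=d/(1+c['k1']*(s**2).sum(-1,keepdims=True))
    z=c['depth'][...,None]; P=np.concatenate([s*z,z],-1)
    R=np.asarray(c['R']) if R is None else R; t=np.asarray(c['t']).ravel() if t is None else t
    return (P-t)@R
def ray(c,u,v,z):
    K=np.asarray(c['K']); d=np.array([(u-K[0,2])/K[0,0],(v-K[1,2])/K[1,1]]); s=d.copy()
    for _ in range(8): s=d/(1+c['k1']*(s@s))
    R=np.asarray(c['R']); t=np.asarray(c['t']).ravel()
    o=-R.T@t; w=R.T@np.array([s[0],s[1],1]); return o+w*(z-o[2])/w[2]
E
python3 - <<'E'
from h import *
for n in ('scene','top','wrist'):
    c=manip.camera(n); save(c,n+'0')
    np.savez('pics/'+n+'0.npz',**c)
    print(n,c['K'],c['k1'],c.get('R'),c.get('t'),c.get('hand_eye'))
print(manip.read_state())
E
```

```text
pics
scene [[519.40663557   0.         323.35521493]
 [  0.         519.40663557 220.81256529]
 [  0.           0.           1.        ]] -0.10217101795814718 [[-0.87319511  0.48714131 -0.01495451]
 [ 0.35524098  0.61515862 -0.70383501]
 [-0.33366771 -0.61989775 -0.71020606]] [ 490.90221097 -136.55610585 1282.24501819] None
top [[513.20454722   0.         323.20929221]
 [  0.         513.20454722 242.58682073]
 [  0.           0.           1.        ]] -0.06705167134303265 [[-0.00582696 -0.9999256  -0.01071605]
 [-0.99719198  0.00661046 -0.07459535]
 [ 0.07466063  0.0102513  -0.99715631]] [   6.19801948  543.13711995 1160.08254785] None
wrist [[406.00385581   0.         310.95362086]
 [  0.         406.00385581 244.69915663]
 [  0.           0.           1.        ]] -0.0661697098071669 None None [[ 9.99999060e-01 -6.64542074e-04 -1.19961958e-03  1.52001466e-01]
 [ 1.01489493e-03 -2.29703806e-01  9.73260053e-01 -2.11430285e+02]
 [-9.22329439e-04 -9.73260356e-01 -2.29702915e-01  6.57431308e+01]
 [ 0.00000000e+00  0.00000000e+00  0.00000000e+00  1.00000000e+00]]
{'clock': 0.15, 'joints': array([-1.25157045e+00,  3.00300610e-01,  1.52141943e+00, -2.48474680e-05,
        1.32068863e+00, -6.65990371e-02]), 'qd': array([-1.50707684e-03, -1.66816383e-03, -1.74627474e-03, -5.18725703e-05,
        2.90276594e-04,  6.33307682e-04]), 'effort': array([ 8.10873935e-04, -5.31961477e+01, -3.52820885e+01,  7.08232261e-02,
        2.36291840e-02, -8.29747160e-05]), 'eef_pos': array([ 206.90110209, -509.36692259,  173.24824606]), 'eef_rot': array([-1.57076604e+00,  8.15815198e-04, -1.18496524e+00]), 'wrist_force': array([ 0.3292799 , -0.31821469,  0.30399476]), 'moment': array([ 0.01838788, -0.04298825, -0.01312427]), 'finger_gap': 94.10028430741157}
```

View pics/scene0.png

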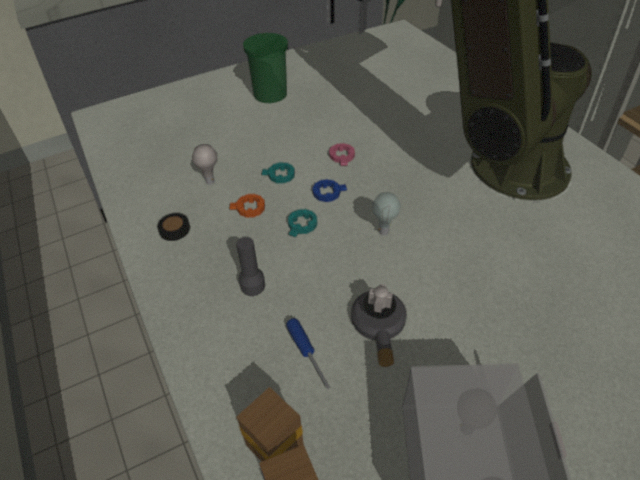

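View pics/top0.png

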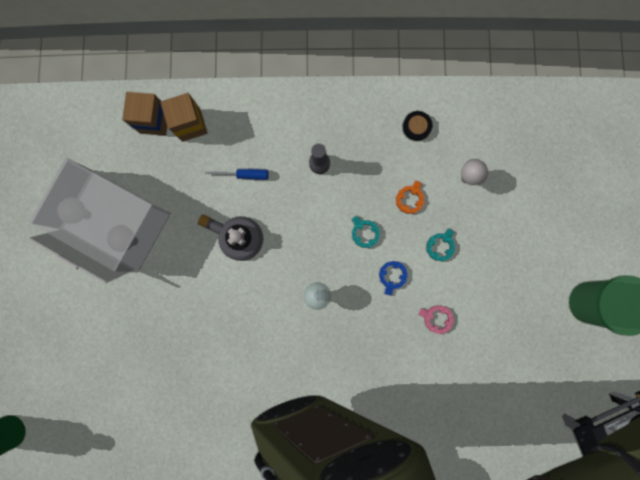

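View pics/wrist0.png

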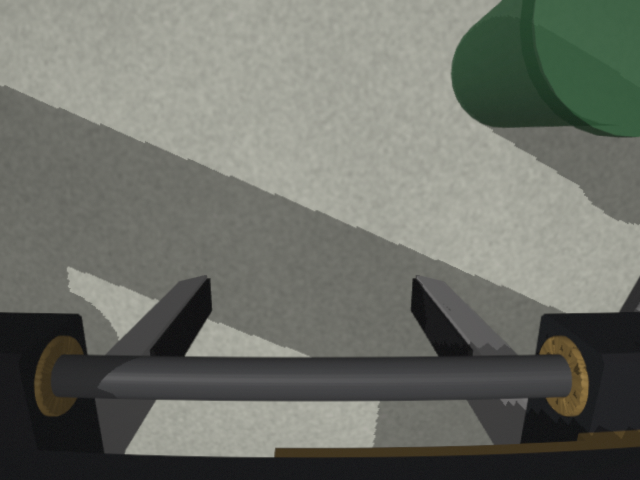

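The top view shows the blue ring at (395,276) with its tab pointing down. The orange ring is at (410,199) with its tab up and to the right. The foot is at (240,237) and its pipe tip at (205,221). The look-alike rings are turquoise and pink. Next I'll measure positions.

```bash
python3 - <<'E'
from h import *
for n in ('top','scene'):
    c=dict(np.load(f'pics/{n}0.npz',allow_pickle=True)); c['k1']=float(c['k1'])
    P=cloud(c); hsv=cv2.cvtColor(c['img'],cv2.COLOR_RGB2HSV)
    X=P
    ok=(c['depth']>0)
    base=P[...,2]; print(n,'table z',np.median(base[ok&(abs(P[...,0]-400)<100)&(abs(P[...,1])<300)]))
    for name,lo,hi,roi in (('blue',110,125,None),('orange',5,16,None)):
        m=(hsv[...,0]>=lo)&(hsv[...,0]<=hi)&(hsv[...,1]>140)&(hsv[...,2]>60)&ok&(base<60)
        nn,lab,st,ce=cv2.connectedComponentsWithStats(m.astype(np.uint8))
        for i in range(1,nn):
            if st[i,4]<80: continue
            mm=lab==i; Q=P[mm]
            print(name,st[i],ce[i].round(),'mean',Q.mean(0).round(1),'zpct',np.percentile(Q[:,2],[10,50,90]).round(1))
            # refine via ray at z=14 (top)
            pts=np.array([ray(c,u,v,14) for v,u in zip(*np.nonzero(mm))])[:,:2]
            (cx,cy),r=cv2.minEnclosingCircle(pts.astype(np.float32))
            # ring centre: circle fit robust of hull outline excluding tab
            from scipy.optimize import least_squares
            cen=np.median(pts,0)
            ts=[]
            # match template: maximize overlap
            k=np.array([(a,b) for a in np.arange(-60,61,1.5) for b in np.arange(-60,61,1.5)])
            def f(p):
                q=pts-p[:2]; rr=np.hypot(*q.T); th=np.arctan2(q[:,1],q[:,0])-p[2]
                x=rr*np.cos(th);y=rr*np.sin(th)
                inside=((rr<33)&(rr>15))|((x>15)&(x<48)&(abs(y)<9))
                return inside
            far=pts[np.argmax(np.hypot(*(pts-cen).T))]
            best=None
            th0=np.arctan2(*(far-cen)[::-1])
            L={}
            g=np.hypot(*(pts-cen).T)
            # outline fit
            for _ in range(1):
                hull=cv2.findContours(mm.astype(np.uint8),cv2.RETR_EXTERNAL,cv2.CHAIN_APPROX_NONE)[0][0][:,0]
                hp=np.array([ray(c,u,v,14)[:2] for u,v in hull])
                s=least_squares(lambda p:np.hypot(*(hp-p[:2]).T)-p[2],[*cen,32],loss='soft_l1',f_scale=1.0)
            cc=s.x[:2]; q=pts-cc; t=q[np.hypot(*q.T)>36]
            print('   circ',s.x.round(1),'tabdir',np.arctan2(t[:,1].mean(),t[:,0].mean()).round(3) if len(t) else None, len(t))
E
python3 - <<'E'
import sys; sys.path.insert(0,'.')
import os; os.chdir('.')
from h import *
c=dict(np.load('pics/top0.npz')); P=cloud(c); hsv=cv2.cvtColor(c['img'],cv2.COLOR_RGB2HSV)
z=P[...,2]; r=(slice(190,290),slice(180,290))
Q=P[r].reshape(-1,3)
print(np.histogram(Q[:,2],bins=range(-6,100,4)))
from scipy.optimize import least_squares
for lo,hi in ((18,30),(40,50),(70,90)):
    q=Q[(Q[:,2]>lo)&(Q[:,2]<hi)]; print(lo,len(q),np.median(q,0).round(1),q.min(0).round(1),q.max(0).round(1))
im=c['img'][180:290,180:290]; cv2.imwrite('pics/footcrop.png',cv2.resize(im,None,fx=5,fy=5,interpolation=cv2.INTER_CUBIC)[:,:,::-1])
im=c['img'][170:340,340:480]; cv2.imwrite('pics/ringcrop.png',cv2.resize(im,None,fx=4,fy=3.5,interpolation=cv2.INTER_CUBIC)[:,:,::-1])
for nm,(u,v),zz in (('pipe',(205,221),14),('glass',(317,296),90),('led',(474,172),90),('torchtop',(319,152),130)):
    print(nm,ray(c,u,v,zz).round(0),P[v,u].round(0))
E
```

```text
top table z 0.3461411287711815
blue [236 170  32   9 182] [252. 174.] mean [704.3 166.6  23.5] zpct [19.1 23.8 27.6]
   circ [707.7 168.3  23.1] tabdir 1.539 7
blue [380 262  27  33 275] [392. 277.] mean [ 463.9 -154.3   13.5] zpct [10.2 13.5 17.2]
   circ [ 467.7 -157.    30.6] tabdir 2.862 20
orange [396 181  28  32 405] [411. 198.] mean [ 647.3 -201.4   13.5] zpct [10. 14. 17.]
   circ [ 644.4 -199.8   31.4] tabdir -0.45 26
scene table z 1.5424829083660685
blue [313 180  33  21 324] [328. 190.] mean [ 467.3 -149.7   13.5] zpct [ 7.9 14.5 17.3]
   circ [ 468.7 -150.2   33.2] tabdir 2.804 15
blue [288 319  25  37 389] [299. 336.] mean [708.2 174.8  23.6] zpct [19.7 24.1 26.6]
   circ [702.6 171.2  25.3] tabdir -1.412 33
orange [230 194  34  23 441] [249. 205.] mean [ 647.8 -194.9   12.9] zpct [ 6.4 14.1 17. ]
   circ [ 647.1 -193.4   35.1] tabdir -0.555 40
(array([1454, 5519, 2016,   72,   21,   56,  228,  515,  446,   39,    1,
          6,  129,  170,   16,    6,    9,   13,    4,   12,   46,   50,
         60,   26,    2,    0]), array([-6, -2,  2,  6, 10, 14, 18, 22, 26, 30, 34, 38, 42, 46, 50, 54, 58,
       62, 66, 70, 74, 78, 82, 86, 90, 94, 98]))
18 1189 [568.8 204.9  25.1] [504.2 143.8  18.1] [611.7 295.8  30. ]
40 304 [554.7 190.7  46.3] [527.8 165.5  40.6] [584.9 225.2  50. ]
70 194 [554.3 194.4  81.1] [537.4 178.   70.4] [572.9 214.4  89.3]
pipe [596. 279.  14.] [594. 275.  28.]
glass [423.  16.  90.] [423.  16. 104.]
led [ 691. -330.   90.] [ 688. -325.  106.]
torchtop [727.   9. 130.] [727.   9. 133.]
```

```bash
ls pics
```

```text
footcrop.png
ringcrop.png
scene0.npz
scene0.png
top0.npz
top0.png
wrist0.npz
wrist0.png
```

View pics/footcrop.png

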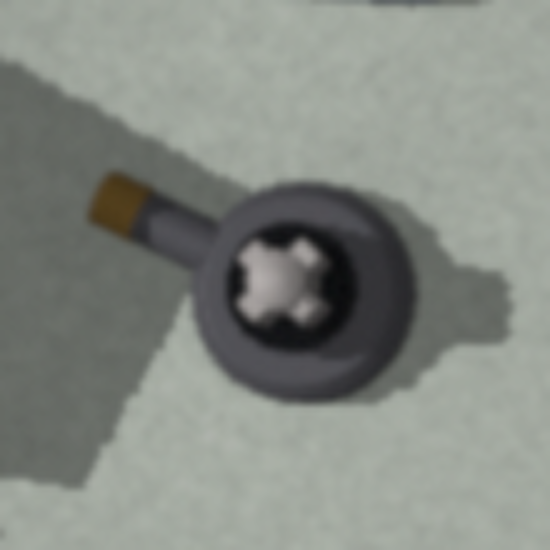

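View pics/ringcrop.png

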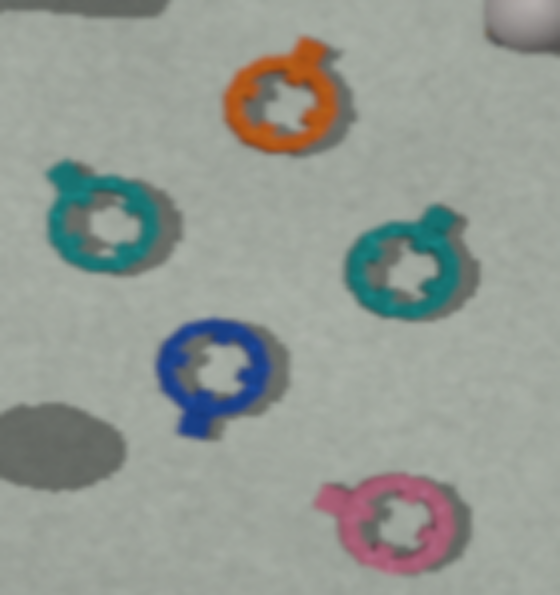

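```bash
cat >> h.py <<'E'
def go(x,y,z,yaw):
    s=manip.read_state(); R0=Ro.from_euler('xyz',s['eef_rot']); R1=Ro.from_euler('xyz',[-np.pi/2,0,yaw])
    dp=R0.inv().apply(np.array([x,y,z])-s['eef_pos']); rv=(R0.inv()*R1).as_rotvec(degrees=True)
    print('clk',round(s['clock'],2),'pos',s['eef_pos'].round(1),'rot',s['eef_rot'].round(4),'F',s['wrist_force'].round(1),'gap',round(s['finger_gap'],1)); print('dp',dp.round(1),'turn',rv.round(1))
def wristcam(n=None):
    s=manip.read_state(); c=manip.camera('wrist'); T=np.eye(4); T[:3,:3]=Ro.from_euler('xyz',s['eef_rot']).as_matrix(); T[:3,3]=s['eef_pos']
    M=np.linalg.inv(T@np.asarray(c['hand_eye'],float)); c['R']=M[:3,:3]; c['t']=M[:3,3]; del c['hand_eye']
    if n: save(c,n); np.savez('pics/'+n+'.npz',**c)
    return c
E
python3 -c "
from h import *
go(466,-154,150,1.26)"
```

```text
clk 0.15 pos [ 206.9 -509.4  173.2] rot [-1.5708e+00  8.0000e-04 -1.1850e+00] F [ 0.3 -0.3  0.3] gap 94.1
dp [-231.7   23.4  373.8] turn [-1.000e-01 -1.401e+02 -0.000e+00]
```

Call:
{"name": "servo_tool", "arguments": {"commands": [{"dp":[-58,6,93],"turn":[0,-35,0]},{"dp":[-58,6,93],"turn":[0,-35,0]},{"dp":[-116,12,187],"turn":[0,-35,0]},{"dp":[-150,15,242],"turn":[0,-35.8,0]},{"dp":[-170,17,275],"turn":[0,-35.8,0]}], "grip": -1}}

```text
clock: 0.57
eef_pos: [330.0, -339.6, 162.1]
eef_rot: [-1.57, 0.001, -0.554]
wrist_force: [1.1, -1.3, -0.1]
finger_gap: 94.4
```

```bash
python3 -c "
from h import *
go(466,-154,150,1.26)"
```

```text
clk 0.57 pos [ 330.  -339.6  162.1] rot [-1.5702e+00  8.0000e-04 -5.5440e-01] F [ 1.1 -1.3 -0.1] gap 94.4
dp [ 17.9  12.2 229.4] turn [-1.00e-01 -1.04e+02 -0.00e+00]
```

Call:
{"name": "servo_tool", "arguments": {"commands": [{"dp":[4,3,50],"turn":[0,-35,0]},{"dp":[8,6,100],"turn":[0,-35,0]},{"dp":[12,9,150],"turn":[0,-35,0]},{"dp":[15,11,190],"turn":[0,-35.8,0]},{"dp":[18,12,229],"turn":[0,-35.8,0]}]}}

```text
clock: 0.98
eef_pos: [452.7, -171.3, 150.9]
eef_rot: [-1.57, 0.0, 0.071]
wrist_force: [0.4, -1.2, 0.4]
finger_gap: 93.9
```

```bash
python3 -c "
from h import *
go(466,-154,150,1.26)"
```

```text
clk 0.98 pos [ 452.7 -171.3  150.9] rot [-1.5698e+00  4.0000e-04  7.1000e-02] F [ 0.4 -1.2  0.4] gap 93.9
dp [14.5  0.9 16.4] turn [ -0.1 -68.1   0. ]
```

Call:
{"name": "servo_tool", "arguments": {"commands": [{"dp":[14.5,1,16.4],"turn":[0,-34,0]},{"dp":[14.5,1,16.4],"turn":[0,-34,0]},{"dp":[14.5,1,16.4],"turn":[0,-34,0]},{"dp":[14.5,1,16.4],"turn":[0,-34,0]},{"dp":[14.5,1,16.4],"turn":[0,-34,0]}]}}

```text
clock: 1.4
eef_pos: [466.0, -153.7, 149.7]
eef_rot: [-1.569, -0.0, 0.672]
wrist_force: [-0.3, 0.0, -0.4]
finger_gap: 94.2
```

Call:
{"name": "servo_tool", "arguments": {"commands": [{"dp":[0,0,0],"turn":[0,-34,0]},{"dp":[0,0,0],"turn":[0,-34,0]},{"dp":[0,0,0],"turn":[0,-34,0]},{"dp":[0,0,0],"turn":[0,-34,0]},{"dp":[0,0,0],"turn":[0,-34,0]}]}}

```text
clock: 1.82
eef_pos: [465.8, -153.6, 149.5]
eef_rot: [-1.569, -0.001, 1.272]
wrist_force: [-0.3, -1.3, -0.7]
finger_gap: 93.9
```

```bash
python3 -c "
from h import *
go(466,-154,150,1.26)
c=wristcam('w1')"
```

```text
clk 1.82 pos [ 465.8 -153.6  149.5] rot [-1.5691e+00 -8.0000e-04  1.2715e+00] F [-0.3 -1.3 -0.7] gap 93.9
dp [-0.3 -0.5 -0.3] turn [-0.1  0.7  0. ]
```

View pics/w1.png

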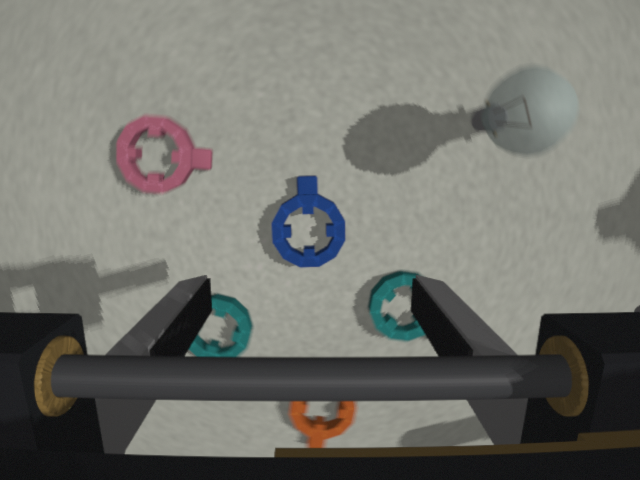

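The blue ring is at (309,230) in the wrist image with its tab up at (307,186). I'll fit its pose by silhouette.

```bash
cat >> h.py <<'E'
from scipy.optimize import minimize
def mask(c,col):
    h=cv2.cvtColor(c['img'],cv2.COLOR_RGB2HSV); lo,hi={'blue':(108,128),'orange':(3,18)}[col]
    m=((h[...,0]>=lo)&(h[...,0]<=hi)&(h[...,1]>120)&(h[...,2]>35)).astype(np.uint8)
    return cv2.morphologyEx(m,cv2.MORPH_OPEN,np.ones((2,2)))
def fit(c,col,x,y,th,z0=0.,rad=70):
    m=mask(c,col); u,v=w2p(c,[x,y,z0+7])
    n,l,st,ce=cv2.connectedComponentsWithStats(m)
    i=1+np.argmin([np.hypot(*(ce[k]-[u,v]))-0.02*st[k,4] for k in range(1,n)])
    f=np.zeros_like(m); cs=cv2.findContours((l==i).astype(np.uint8),cv2.RETR_EXTERNAL,cv2.CHAIN_APPROX_NONE)[0]
    S=4; b=st[i]; x0,y0=b[0]-12,b[1]-12; W,H=b[2]+24,b[3]+24
    cv2.drawContours(f,cs,-1,1,-1)
    big=cv2.resize(f[y0:y0+H,x0:x0+W].astype(np.float32),(W*S,H*S),interpolation=cv2.INTER_LINEAR)
    def draw(p):
        X,Y,t=p; im=np.zeros((H*S,W*S),np.uint8); rr=32/np.cos(np.pi/12)
        parts=[([(rr*np.cos(a),rr*np.sin(a)) for a in np.pi/12+np.arange(12)*np.pi/6],(0,14)),([(20,9),(48,9),(48,-9),(20,-9)],(3,11))]
        for q,zs in parts:
            pts=[]
            for a,b_ in q:
                for z in zs: pts.append(w2p(c,[X+a*np.cos(t)-b_*np.sin(t),Y+a*np.sin(t)+b_*np.cos(t),z0+z]))
            pts=(np.array(pts)-[x0,y0]+0.5)*S-0.5
            cv2.fillPoly(im,[np.round(cv2.convexHull(pts.astype(np.float32))*16).astype(np.int32)],1,shift=4)
        return im
    cost=lambda p:np.abs(draw(p)-big).sum()/big.sum()
    r=minimize(cost,[x,y,th],method='Nelder-Mead',options=dict(initial_simplex=[[x,y,th],[x+6,y,th],[x,y+6,th],[x,y,th+.2]],maxiter=200,xatol=.05,fatol=1e-4))
    print(col,'fit',r.x.round(3),'cost',round(r.fun,4)); return r.x
E
python3 - <<'E'
from h import *
c=dict(np.load('pics/w1.npz')); p=fit(c,'blue',466,-154,2.83)
t=dict(np.load('pics/top0.npz')); fit(t,'blue',466,-154,2.83); fit(t,'orange',645,-200,-.5)
s=dict(np.load('pics/scene0.npz')); fit(s,'blue',466,-154,2.83); fit(s,'orange',645,-200,-.5)
E
```

```text
blue fit [ 469.328 -156.596    2.869] cost 0.0405
blue fit [ 466.608 -159.846    2.873] cost 0.1142
orange fit [ 6.42065e+02 -2.02481e+02 -4.47000e-01] cost 0.0791
blue fit [ 466.411 -153.65     2.923] cost 0.2081
orange fit [ 6.41214e+02 -1.96484e+02 -4.36000e-01] cost 0.1095
```

```bash
python3 -c "
from h import *
go(469.3,-156.6,45,1.298)"
```

```text
clk 1.87 pos [ 465.8 -153.7  149.5] rot [-1.5692e+00 -8.0000e-04  1.2776e+00] F [0.1 0.3 0.7] gap 93.7
dp [ -1.9 104.5  -4.3] turn [-0.1 -1.2  0. ]
```

Call:
{"name": "servo_tool", "arguments": {"commands": [{"dp":[-1.9,35,-4.3],"turn":[-0.1,-1.2,0]},{"dp":[-1.9,70,-4.3],"turn":[-0.1,-1.2,0]},{"dp":[-1.9,104.5,-4.3],"turn":[-0.1,-1.2,0]},{"dp":[-1.9,104.5,-4.3],"turn":[-0.1,-1.2,0]}]}}

```text
clock: 2.2
eef_pos: [466.0, -155.3, 39.6]
eef_rot: [-1.562, -0.002, 1.296]
wrist_force: [-0.7, -0.1, -0.8]
finger_gap: 93.9
```

```bash
python3 -c "
from h import *
c=wristcam('w2')
p=fit(c,'blue',469,-156,2.87)
go(p[0],p[1],3,p[2]-np.pi/2)"
```

```text
blue fit [ 469.317 -156.849    2.851] cost 0.0274
clk 2.25 pos [ 467.6 -155.9   43. ] rot [-1.5652 -0.0016  1.2965] F [ 0.8 -0.6  1.1] gap 94.0
dp [-0.5 40.  -2.1] turn [-0.3  0.9  0.1]
```

View pics/w2.png

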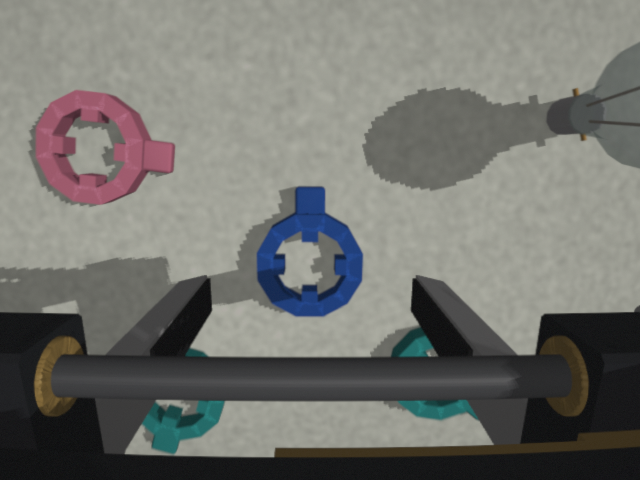

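Call:
{"name": "servo_tool", "arguments": {"commands": [{"dp":[-0.5,14,-2.1],"turn":[-0.3,0.9,0]},{"dp":[-0.5,26,-2.1],"turn":[-0.3,0.9,0]},{"dp":[-0.5,34,-2.1],"turn":[-0.3,0.9,0]},{"dp":[-0.5,38,-2.1],"turn":[-0.3,0.9,0]},{"dp":[-0.5,40,-2.1],"turn":[-0.3,0.9,0]}]}}

```text
clock: 2.67
eef_pos: [469.8, -157.0, 3.8]
eef_rot: [-1.571, -0.001, 1.28]
wrist_force: [-0.7, -0.8, 0.4]
finger_gap: 93.7
```

Call:
{"name": "servo_tool", "arguments": {"commands": [{"dp":[0,0,0],"turn":[0,0,0]},{"dp":[0,0,0],"turn":[0,0,0]}]}}

```text
clock: 2.83
eef_pos: [470.4, -157.2, 4.8]
eef_rot: [-1.573, -0.001, 1.28]
wrist_force: [0.0, -0.7, 0.7]
finger_gap: 93.8
```

```bash
python3 -c "
from h import *
c=wristcam('w3')
p=fit(c,'blue',469,-156,2.87)
go(p[0],p[1],3,p[2]-np.pi/2)"
```

```text
blue fit [ 469.13  -156.992    2.849] cost 0.0288
clk 2.88 pos [ 470.3 -157.2    4.7] rot [-1.5727e+00 -1.3000e-03  1.2803e+00] F [ 0.8 -0.3  0.7] gap 93.9
dp [-0.1  1.7  1.2] turn [0.1 0.1 0.1]
```

View pics/w3.png

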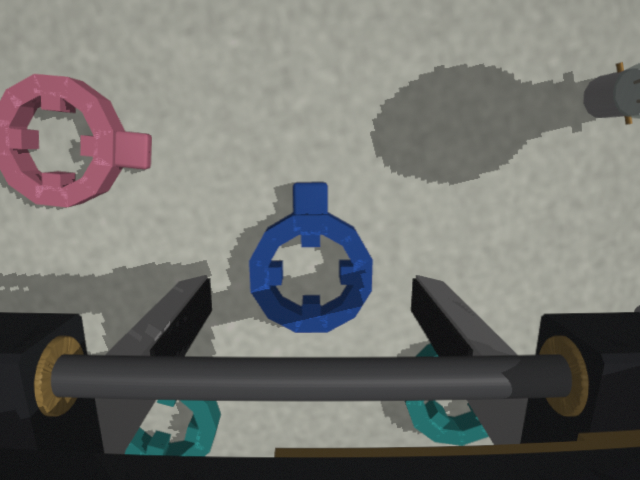

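Call:
{"name": "servo_tool", "arguments": {"commands": [{"dp":[0,1.7,1.2],"turn":[0.1,0,0]},{"dp":[0,1.7,1.2],"turn":[0.1,0,0]},{"dp":[0,1.7,1.2],"turn":[0.1,0,0]},{"dp":[0,1.7,1.2],"turn":[0.1,0,0]},{"dp":[0,1.7,1.2],"turn":[0.1,0,0]}], "grip": 1, "force": 25}}

```text
clock: 3.3
eef_pos: [469.2, -156.9, 3.1]
eef_rot: [-1.571, -0.001, 1.28]
wrist_force: [0.1, 0.2, 0.1]
finger_gap: 64.1
```

Call:
{"name": "servo_tool", "arguments": {"commands": [{"dp":[0,0,0]},{"dp":[0,0,0]},{"dp":[0,0,0]},{"dp":[0,0,0]}]}}

```text
$.commands[0]: bad value
```

```bash
python3 -c "
from h import *
go(555,75,150,0)"
```

```text
clk 3.3 pos [ 469.2 -156.9    3.1] rot [-1.5711e+00 -1.2000e-03  1.2802e+00] F [0.1 0.2 0.1] gap 64.1
dp [ 246.9 -146.6  -15.8] turn [-0.  73.4  0.1]
```

Call:
{"name": "servo_tool", "arguments": {"commands": [{"dp":[0,-20,0],"turn":[0,0,0]},{"dp":[0,-60,0],"turn":[0,0,0]},{"dp":[0,-100,0],"turn":[0,0,0]},{"dp":[0,-140,0],"turn":[0,0,0]},{"dp":[0,-147,0],"turn":[0,0,0]}]}}

```text
clock: 3.72
eef_pos: [471.3, -157.9, 156.5]
eef_rot: [-1.58, -0.0, 1.28]
wrist_force: [0.9, 0.4, 0.9]
finger_gap: 30.8
```

```bash
python3 -c "
from h import *
go(555,75,150,0)
c=wristcam('w4')
p=fit(c,'blue',469,-156,2.87,z0=148)
"
```

```text
clk 3.72 pos [ 471.3 -157.9  156.5] rot [-1.5799e+00 -3.0000e-04  1.2803e+00] F [0.9 0.4 0.9] gap 30.8
dp [247.1   6.7 -13.5] turn [ 0.4 73.4  0.3]
blue fit [ 466.185 -140.437    3.288] cost 0.6776
```

View pics/w4.png

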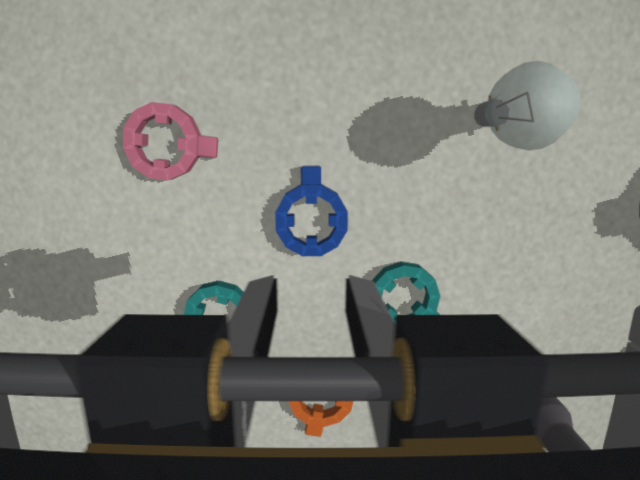

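The ring slipped: the fingers were still passing 64 mm when I lifted, because the hold call was refused. The ring is still on the counter at (311,218), so I'll redo the grasp.

Call:
{"name": "servo_tool", "arguments": {"commands": [{"dp":[0,20,0],"turn":[0.4,0,0]},{"dp":[0,20,0],"turn":[0.4,0,0]},{"dp":[0,40,0],"turn":[0.4,0,0]},{"dp":[0,70,0],"turn":[0.4,0,0]},{"dp":[0,90,0],"turn":[0.4,0,0]}], "grip": -1}}

```text
clock: 4.18
eef_pos: [470.4, -157.4, 61.9]
eef_rot: [-1.569, -0.001, 1.28]
wrist_force: [0.5, 0.1, -1.1]
finger_gap: 56.7
```

```bash
python3 -c "
from h import *
c=wristcam('w5')
p=fit(c,'blue',469,-156,2.87)
go(p[0],p[1],3,p[2]-np.pi/2)"
```

```text
blue fit [ 468.873 -156.458    2.85 ] cost 0.062
clk 4.23 pos [ 468.7 -156.8   58.7] rot [-1.5635e+00 -1.4000e-03  1.2802e+00] F [-1.3 -0.  -3.8] gap 60.7
dp [ 0.3 55.7 -0.4] turn [-0.4  0.1  0.1]
```

Call:
{"name": "servo_tool", "arguments": {"commands": [{"dp":[0.3,0,-0.4],"turn":[-0.4,0,0]},{"dp":[0.3,8,-0.4],"turn":[-0.4,0,0]},{"dp":[0.3,20,-0.4],"turn":[-0.4,0,0]},{"dp":[0.3,32,-0.4],"turn":[-0.4,0,0]},{"dp":[0.3,42,-0.4],"turn":[-0.4,0,0]}]}}

```text
clock: 4.65
eef_pos: [469.2, -156.5, 16.6]
eef_rot: [-1.571, -0.001, 1.28]
wrist_force: [0.2, -0.1, 0.6]
finger_gap: 92.5
```

```bash
python3 -c "
from h import *
go(469.1,-156.9,3,1.28)"
```

```text
clk 4.65 pos [ 469.2 -156.5   16.6] rot [-1.5714e+00 -1.3000e-03  1.2802e+00] F [ 0.2 -0.1  0.6] gap 92.5
dp [-0.4 13.6 -0. ] turn [0.  0.  0.1]
```

Call:
{"name": "servo_tool", "arguments": {"commands": [{"dp":[-0.4,6,0],"turn":[0,0,0]},{"dp":[-0.4,10,0],"turn":[0,0,0]},{"dp":[-0.4,13,0],"turn":[0,0,0]},{"dp":[-0.4,13.6,0],"turn":[0,0,0]},{"dp":[-0.4,13.6,0],"turn":[0,0,0]}], "grip": 1, "force": 25}}

```text
clock: 5.07
eef_pos: [469.2, -157.0, 3.2]
eef_rot: [-1.572, -0.001, 1.28]
wrist_force: [0.6, -0.4, -0.8]
finger_gap: 64.1
```

Call:
{"name": "servo_tool", "arguments": {"commands": [{"dp":[0,0,0],"turn":[0,0,0]},{"dp":[0,0,0],"turn":[0,0,0]},{"dp":[0,0,0],"turn":[0,0,0]}]}}

```text
clock: 5.32
eef_pos: [469.4, -157.1, 3.5]
eef_rot: [-1.572, -0.001, 1.28]
wrist_force: [0.7, 0.8, 0.2]
finger_gap: 44.2
```

```bash
python3 -c "
from h import *
go(469.1,-156.9,3,1.28)
c=wristcam('w6')
p=fit(c,'blue',469,-156,2.87)
"
```

```text
clk 5.32 pos [ 469.4 -157.1    3.5] rot [-1.5723e+00 -1.2000e-03  1.2803e+00] F [0.7 0.8 0.2] gap 44.2
dp [0.1 0.5 0.4] turn [0.1 0.  0.1]
blue fit [ 468.944 -156.88     2.86 ] cost 0.0762
```

View pics/w6.png

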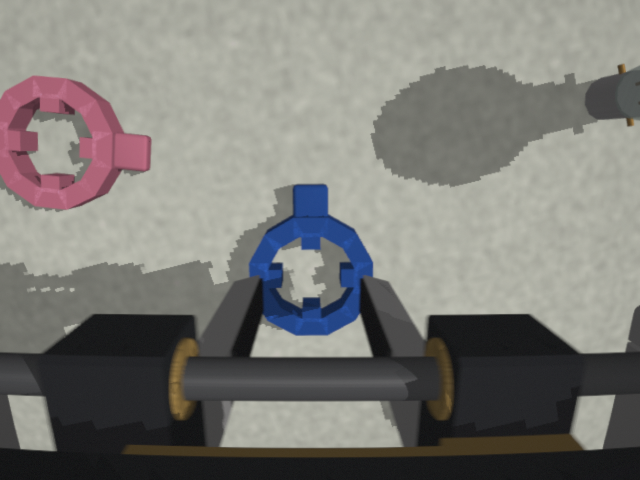

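```bash
python3 - <<'E'
from h import *
for n in ('w3','w6'):
    c=dict(np.load(f'pics/{n}.npz')); P=cloud(c)
    print(n)
    for u,v in ((205,290),(200,300),(258,290),(250,300),(365,290),(372,300),(418,290),(430,320),(310,325),(310,200)):
        print((u,v),c['depth'][v,u],P[v,u].round(1))
    print('tcp px',w2p(c,[469.4,-157.1,3.5]))
E
```

```text
w3
(205, 290) 180.01413 [ 451.4 -201.2   45.5]
(200, 300) 172.05835 [ 452.8 -201.7   54.1]
(258, 290) 213.6422 [ 467.8 -185.9   13.7]
(250, 300) 229.12564 [ 4.763e+02 -1.953e+02  3.000e-01]
(365, 290) 214.13608 [ 484.2 -131.9   13.3]
(372, 300) 228.70757 [ 496.  -129.2    0.9]
(418, 290) 176.95833 [ 477.5 -110.7   48.6]
(430, 320) 158.04137 [ 482.2 -112.4   69.3]
(310, 325) 217.6437 [ 494.6 -165.3   14.3]
(310, 200) 205.3834 [ 430.5 -146.1   11.1]
tcp px (np.float64(311.1374971975173), np.float64(271.98315382730937))
w6
(205, 290) 226.6654 [ 462.1 -217.2    0. ]
(200, 300) 227.20512 [ 466.7 -221.8    0.8]
(258, 290) 172.45287 [ 455.  -176.6   51.5]
(250, 300) 154.02838 [ 452.4 -176.6   69.8]
(365, 290) 171.49745 [ 467.8 -133.1   52.4]
(372, 300) 156.486 [ 466.7 -132.    67.6]
(418, 290) 226.5891 [ 4.964e+02 -1.027e+02  3.000e-01]
(430, 320) 78.7279 [ 443.2 -125.4  141.7]
(310, 325) 215.05905 [ 492.5 -164.8   15.4]
(310, 200) 203.19173 [ 429.3 -145.8   12. ]
tcp px (np.float64(311.3628821983265), np.float64(274.38570730493376))
```

```bash
python3 - <<'E'
from h import *
c=dict(np.load('pics/w6.npz')); P=cloud(c); s=manip.read_state()
R=Ro.from_euler('xyz',s['eef_rot']); T=R.inv().apply((P-s['eef_pos']).reshape(-1,3)).reshape(P.shape)
for v in range(262,330,6): print(v,[tuple(T[v,u].round(0)) for u in (250,256,260,264,270)])
c=manip.camera('scene'); save(c,'s6')
cv2.imwrite('pics/s6c.png',cv2.resize(c['img'][100:320,200:480],None,fx=2.7,fy=2.7,interpolation=cv2.INTER_CUBIC)[:,:,::-1])
E
```

```text
262 [(np.float64(-31.0), np.float64(-12.0), np.float64(10.0)), (np.float64(-28.0), np.float64(-11.0), np.float64(10.0)), (np.float64(-26.0), np.float64(-11.0), np.float64(10.0)), (np.float64(-24.0), np.float64(-10.0), np.float64(10.0)), (np.float64(-21.0), np.float64(-12.0), np.float64(10.0))]
268 [(np.float64(-32.0), np.float64(-10.0), np.float64(7.0)), (np.float64(-29.0), np.float64(-11.0), np.float64(7.0)), (np.float64(-27.0), np.float64(-11.0), np.float64(7.0)), (np.float64(-24.0), np.float64(-11.0), np.float64(7.0)), (np.float64(-22.0), np.float64(-7.0), np.float64(6.0))]
274 [(np.float64(-32.0), np.float64(-10.0), np.float64(3.0)), (np.float64(-29.0), np.float64(-11.0), np.float64(4.0)), (np.float64(-26.0), np.float64(-12.0), np.float64(4.0)), (np.float64(-25.0), np.float64(-11.0), np.float64(4.0)), (np.float64(-22.0), np.float64(-10.0), np.float64(3.0))]
280 [(np.float64(-27.0), np.float64(-41.0), np.float64(10.0)), (np.float64(-25.0), np.float64(-40.0), np.float64(10.0)), (np.float64(-24.0), np.float64(-35.0), np.float64(8.0)), (np.float64(-25.0), np.float64(-12.0), np.float6
[... 1706 characters left out ...]
, (np.float64(-27.0), np.float64(3.0), np.float64(-26.0)), (np.float64(-22.0), np.float64(-12.0), np.float64(-19.0))]
322 [(np.float64(-22.0), np.float64(-77.0), np.float64(6.0)), (np.float64(-22.0), np.float64(-62.0), np.float64(-1.0)), (np.float64(-22.0), np.float64(-51.0), np.float64(-5.0)), (np.float64(-27.0), np.float64(4.0), np.float64(-30.0)), (np.float64(-24.0), np.float64(3.0), np.float64(-29.0))]
328 [(np.float64(-22.0), np.float64(-78.0), np.float64(4.0)), (np.float64(-22.0), np.float64(-61.0), np.float64(-3.0)), (np.float64(-29.0), np.float64(3.0), np.float64(-33.0)), (np.float64(-27.0), np.float64(3.0), np.float64(-33.0)), (np.float64(-24.0), np.float64(3.0), np.float64(-33.0))]
```

View pics/s6c.png

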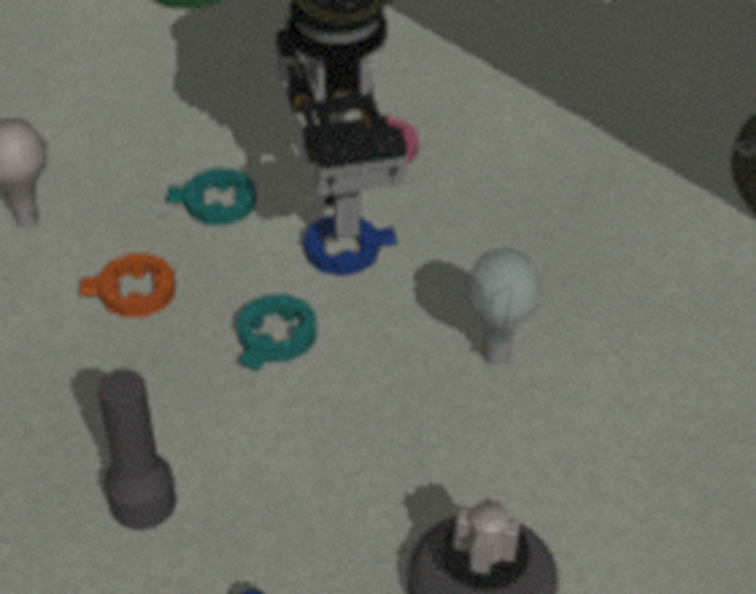

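The finger tips really end about 33 mm behind the reported TCP. They are at z≈37 now, above the 14 mm ring, which has not moved. I'll open and go about 32 mm lower, watching the force.

Call:
{"name": "servo_tool", "arguments": {"commands": [{"dp":[0,0,0],"turn":[0,0,0]},{"dp":[0,0,0],"turn":[0,0,0]},{"dp":[0,0,0],"turn":[0,0,0]},{"dp":[0,8,0],"turn":[0,0,0]},{"dp":[0,14,0],"turn":[0,0,0]}], "grip": -1}}

```text
clock: 5.83
eef_pos: [469.4, -157.0, -11.2]
eef_rot: [-1.572, -0.001, 1.28]
wrist_force: [0.3, 0.5, -0.9]
finger_gap: 65.9
```

Call:
{"name": "servo_tool", "arguments": {"commands": [{"dp":[0,5,0],"turn":[0,0,0]},{"dp":[0,9,0],"turn":[0,0,0]},{"dp":[0,12,0],"turn":[0,0,0]},{"dp":[0,14,0],"turn":[0,0,0]},{"dp":[0,14,0],"turn":[0,0,0]}]}}

```text
clock: 6.25
eef_pos: [469.2, -156.9, -25.7]
eef_rot: [-1.572, -0.001, 1.28]
wrist_force: [-0.7, -0.4, 0.1]
finger_gap: 93.8
```

```bash
python3 - <<'E'
from h import *
go(469.1,-156.9,-27,1.28)
c=wristcam('w7'); P=cloud(c)
p=fit(c,'blue',469,-156,2.87)
s=manip.read_state(); R=Ro.from_euler('xyz',s['eef_rot']); T=R.inv().apply((P-s['eef_pos']).reshape(-1,3)).reshape(P.shape)
for v in range(268,310,6): print(v,[(u,P[v,u,2].round(0),T[v,u,0].round(0)) for u in (190,198,204,208,212,413,417,421,426)])
E
```

```text
clk 6.25 pos [ 469.2 -156.9  -25.7] rot [-1.5717e+00 -1.2000e-03  1.2803e+00] F [-0.7 -0.4  0.1] gap 93.8
dp [-0.   1.3  0.1] turn [0.1 0.  0.1]
blue fit [ 468.96  -156.815    2.861] cost 0.0385
268 [(190, np.float64(1.0), np.float64(-58.0)), (198, np.float64(1.0), np.float64(-54.0)), (204, np.float64(-0.0), np.float64(-51.0)), (208, np.float64(-0.0), np.float64(-50.0)), (212, np.float64(-1.0), np.float64(-48.0)), (413, np.float64(0.0), np.float64(48.0)), (417, np.float64(2.0), np.float64(50.0)), (421, np.float64(0.0), np.float64(52.0)), (426, np.float64(1.0), np.float64(55.0))]
274 [(190, np.float64(0.0), np.float64(-58.0)), (198, np.float64(0.0), np.float64(-54.0)), (204, np.float64(1.0), np.float64(-51.0)), (208, np.float64(1.0), np.float64(-50.0)), (212, np.float64(186.0), np.float64(-0.0)), (413, np.float64(1.0), np.float64(48.0)), (417, np.float64(1.0), np.float64(51.0)), (421, np.float64(-1.0), np.float64(53.0)), (426, np.float64(1.0), np.float64(55.0))]
280 [(190, np.float64(14.0), np.float64(-54.0)), (198, np.float64(15.0), np.float64(-50.0)), (204, np.float64(11.0), np.floa
[... 1155 characters left out ...]
, (204, np.float64(19.0), np.float64(-47.0)), (208, np.float64(12.0), np.float64(-47.0)), (212, np.float64(1.0), np.float64(-48.0)), (413, np.float64(12.0), np.float64(46.0)), (417, np.float64(16.0), np.float64(47.0)), (421, np.float64(24.0), np.float64(47.0)), (426, np.float64(30.0), np.float64(47.0))]
304 [(190, np.float64(39.0), np.float64(-47.0)), (198, np.float64(28.0), np.float64(-47.0)), (204, np.float64(19.0), np.float64(-47.0)), (208, np.float64(12.0), np.float64(-47.0)), (212, np.float64(1.0), np.float64(-48.0)), (413, np.float64(12.0), np.float64(47.0)), (417, np.float64(19.0), np.float64(46.0)), (421, np.float64(24.0), np.float64(47.0)), (426, np.float64(32.0), np.float64(46.0))]
```

View pics/w7.png

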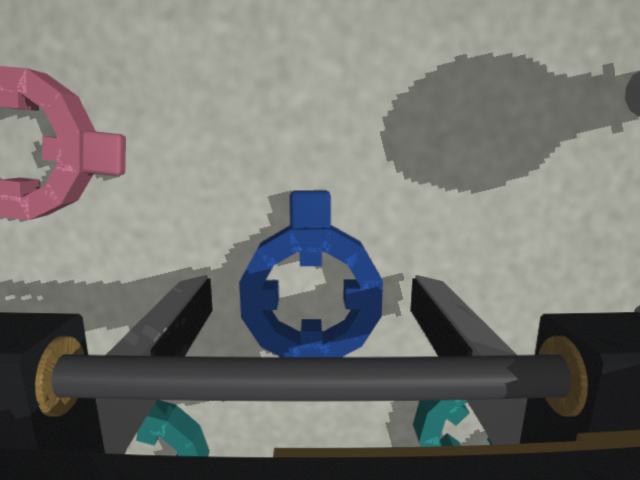

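Call:
{"name": "servo_tool", "arguments": {"commands": [{"dp":[0,3,0],"turn":[0.1,0,0]},{"dp":[0,5,0],"turn":[0.1,0,0]},{"dp":[0,6,0],"turn":[0.1,0,0]},{"dp":[0,6,0],"turn":[0.1,0,0]},{"dp":[0,6,0],"turn":[0.1,0,0]}], "grip": 1, "force": 25}}

```text
clock: 6.72
eef_pos: [469.3, -157.0, -31.4]
eef_rot: [-1.57, -0.001, 1.28]
wrist_force: [-0.6, -0.4, -0.3]
finger_gap: 64.1
```

Call:
{"name": "servo_tool", "arguments": {"commands": [{"dp":[0,0,0],"turn":[0,0,0]},{"dp":[0,0,0],"turn":[0,0,0]},{"dp":[0,0,0],"turn":[0,0,0]}]}}

```text
clock: 6.97
eef_pos: [469.3, -156.9, -31.4]
eef_rot: [-1.57, -0.001, 1.28]
wrist_force: [0.4, -1.0, 0.4]
finger_gap: 64.1
```

```bash
python3 - <<'E'
from h import *
go(469.1,-156.9,-27,1.28)
c=wristcam('w8')
p=fit(c,'blue',469,-156,2.87)
E
```

```text
clk 6.97 pos [ 469.3 -156.9  -31.4] rot [-1.5703e+00 -1.3000e-03  1.2802e+00] F [ 0.4 -1.   0.4] gap 64.1
dp [-0.  -4.4  0.2] turn [-0.   0.   0.1]
blue fit [ 468.97  -156.757    2.865] cost 0.0631
```

Call:
{"name": "servo_tool", "arguments": {"commands": [{"dp":[0,-15,0],"turn":[0,0,0]},{"dp":[0,-45,0],"turn":[0,0,0]},{"dp":[0,-80,0],"turn":[0,0,0]},{"dp":[0,-115,0],"turn":[0,0,0]},{"dp":[0,-145,0],"turn":[0,0,0]}]}}

```text
clock: 7.43
eef_pos: [469.4, -157.1, 115.9]
eef_rot: [-1.571, -0.001, 1.28]
wrist_force: [0.3, 0.1, -0.7]
finger_gap: 63.9
```

```bash
python3 - <<'E'
from h import *
go(555,75,120,0)
E
```

```text
clk 7.43 pos [ 469.4 -157.1  115.9] rot [-1.5712e+00 -1.2000e-03  1.2802e+00] F [ 0.3  0.1 -0.7] gap 63.9
dp [246.9  -3.8 -15.6] turn [-0.  73.4  0.1]
```

Call:
{"name": "servo_tool", "arguments": {"commands": [{"dp":[30,-4,-2],"turn":[0,6,0]},{"dp":[65,-4,-4],"turn":[0,13,0]},{"dp":[100,-4,-6],"turn":[0,20,0]},{"dp":[135,-4,-8],"turn":[0,27,0]},{"dp":[170,-4,-10],"turn":[0,34,0]}]}}

```text
clock: 7.85
eef_pos: [527.1, 2.2, 120.2]
eef_rot: [-1.571, -0.001, 0.704]
wrist_force: [0.6, -0.4, 0.4]
finger_gap: 63.8
```

```bash
python3 - <<'E'
from h import *
go(555,75,120,0)
E
```

```text
clk 7.85 pos [527.1   2.2 120.2] rot [-1.5706e+00 -1.3000e-03  7.0440e-01] F [ 0.6 -0.4  0.4] gap 63.8
dp [68.4  0.3 37.4] turn [-0.  40.4  0.1]
```

Call:
{"name": "servo_tool", "arguments": {"commands": [{"dp":[20,0,12],"turn":[0,7,0]},{"dp":[40,0,24],"turn":[0,14,0]},{"dp":[60,0,34],"turn":[0,21,0]},{"dp":[68,0,37.5],"turn":[0,28,0]},{"dp":[68,0,37.5],"turn":[0,35,0]}]}}

```text
clock: 8.27
eef_pos: [554.9, 76.7, 120.0]
eef_rot: [-1.57, -0.001, 0.09]
wrist_force: [-0.4, -0.8, -0.4]
finger_gap: 63.7
```

```bash
python3 - <<'E'
from h import *
go(555,75,120,0)
c=wristcam('w9'); s=manip.read_state()
fit(c,'blue',s['eef_pos'][0],s['eef_pos'][1],s['eef_rot'][2]+1.58,z0=s['eef_pos'][2]+31.4)
E
```

```text
clk 8.27 pos [554.9  76.7 120. ] rot [-1.5695e+00 -6.0000e-04  8.9600e-02] F [-0.4 -0.8 -0.4] gap 63.7
dp [-0.1 -0.  -1.7] turn [-0.1  5.1  0. ]
blue fit [554.793  76.785   1.669] cost 0.0658
```

View pics/w9.png

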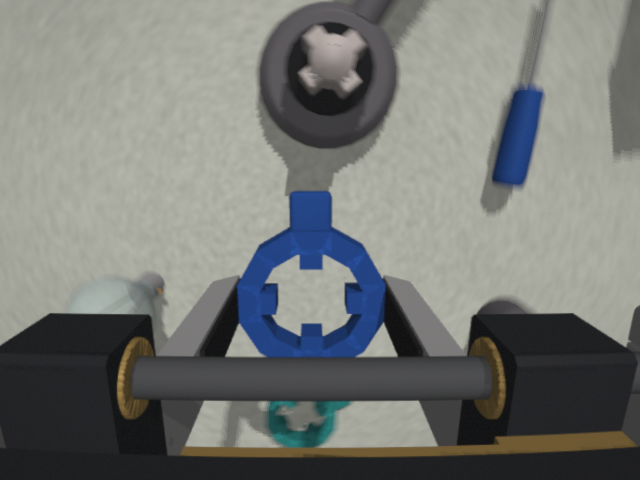

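```bash
python3 - <<'E'
from h import *
c=dict(np.load('pics/w9.npz'))
cv2.imwrite('pics/w9c.png',cv2.resize(c['img'][0:170,240:420],None,fx=4,fy=3.5,interpolation=cv2.INTER_CUBIC)[:,:,::-1])
P=cloud(c); Q=P[0:160,250:410].reshape(-1,3); I=c['img'][0:160,250:410].reshape(-1,3)
from scipy.optimize import least_squares
def circ(q,r): return least_squares(lambda p:np.hypot(*(q-p[:2]).T)-r,q.mean(0),loss='soft_l1').x
for lo,hi in ((20,30),(42,50),(72,80),(80,90)):
    q=Q[(Q[:,2]>lo)&(Q[:,2]<hi)]; print(lo,len(q),np.median(q,0).round(1),q.min(0).round(1),q.max(0).round(1), ((q.min(0)+q.max(0))/2).round(1))
E
```

```text
20 9533 [556.5 193.3  25.9] [503.3 145.7  20. ] [604.4 251.4  29.3] [553.9 198.5  24.6]
42 3385 [553.3 190.   46.4] [524.9 166.7  42.1] [584.4 225.9  49.9] [554.6 196.3  46. ]
72 1166 [557.8 188.6  77.2] [536.3 177.8  72.1] [573.2 214.2  80. ] [554.8 196.   76. ]
80 1620 [554.3 195.7  84.7] [542.  183.7  80.1] [567.1 209.3  89.1] [554.5 196.5  84.6]
```

View pics/w9c.png

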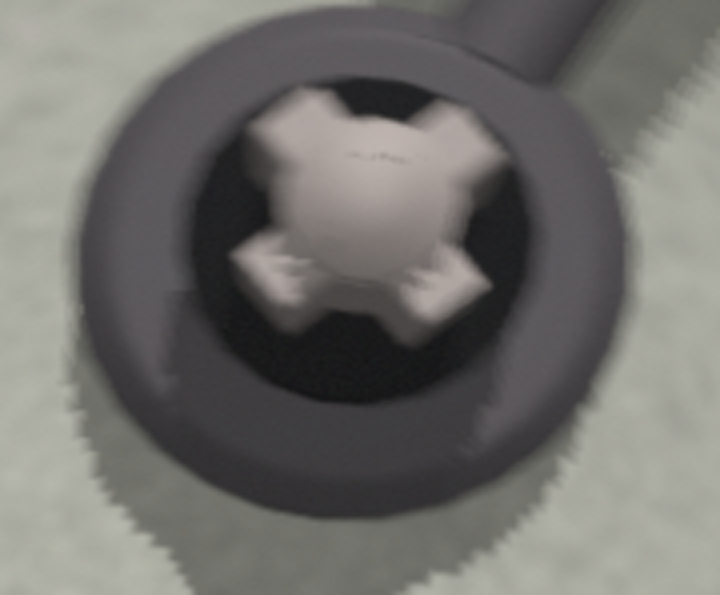

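```bash
cat >> h.py <<'E'
def fitspine(c,x=555,y=194,phi=None,zb=46):
    h=cv2.cvtColor(c['img'],cv2.COLOR_RGB2HSV); u,v=[int(round(a)) for a in w2p(c,[x,y,77])]
    P=cloud(c); m=((h[...,2]>105)&(P[...,2]>40)&(np.hypot(P[...,0]-x,P[...,1]-y)<32)).astype(np.uint8)
    m=cv2.morphologyEx(m,cv2.MORPH_CLOSE,np.ones((3,3)))
    n,l,st,ce=cv2.connectedComponentsWithStats(m); i=1+np.argmax(st[1:,4]); f=(l==i).astype(np.uint8)
    S=4;b=st[i];x0,y0=max(b[0]-10,0),max(b[1]-10,0);W,H=b[2]+20,b[3]+20
    big=cv2.resize(f[y0:y0+H,x0:x0+W].astype(np.float32),None,fx=S,fy=S,interpolation=cv2.INTER_LINEAR)
    def draw(p):
        X,Y,t=p; im=np.zeros(big.shape,np.uint8)
        def hull(q):
            pts=(np.array([w2p(c,a) for a in q])-[x0,y0]+.5)*S-.5
            cv2.fillPoly(im,[np.round(cv2.convexHull(pts.astype(np.float32))*16).astype(np.int32)],1,shift=4)
        A=np.linspace(0,2*np.pi,24)
        hull([(X+13*np.cos(a),Y+13*np.sin(a),z) for a in A for z in (zb,79)]+[(X+6*np.cos(a),Y+6*np.sin(a),86) for a in A])
        for k in range(4):
            a=t+k*np.pi/2; ca,sa=np.cos(a),np.sin(a)
            hull([(X+r*ca-w*sa,Y+r*sa+w*ca,z) for r,w,z in [(5,6,77),(5,-6,77),(5,6,zb),(5,-6,zb),(20,6,75),(20,-6,75),(20,6,zb),(20,-6,zb),(19,6,76.5),(19,-6,76.5)]])
        return im
    cost=lambda p:np.abs(draw(p)-big).sum()/big.sum()
    best=None
    for t0 in ([.5,.8,1.1] if phi is None else [phi]):
        r=minimize(cost,[x,y,t0],method='Nelder-Mead',options=dict(initial_simplex=[[x,y,t0],[x+4,y,t0],[x,y+4,t0],[x,y,t0+.15]],maxiter=200,xatol=.03,fatol=1e-4))
        if best is None or r.fun<best.fun: best=r
    cv2.imwrite('pics/dbg.png',np.dstack([big*255,draw(best.x)*255.,big*0]).astype(np.uint8))
    print('spine',best.x.round(3),'cost',round(best.fun,4)); return best.x
E
python3 - <<'E'
from h import *
c=dict(np.load('pics/w9.npz')); fitspine(c)
t=dict(np.load('pics/top0.npz')); fitspine(t)
# foot outline via flange: black
h=cv2.cvtColor(c['img'],cv2.COLOR_RGB2HSV); print(c['img'][95,300],c['img'][130,330])
E
```

```text
spine [556.513 197.661   0.763] cost 0.2073
spine [557.263 198.504   0.755] cost 0.359
[25 26 27] [64 62 64]
```

View pics/dbg.png

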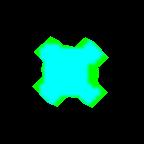

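```bash
sed -i "s/h\[...,2\]>105/h[...,2]>70/" h.py; python3 - <<'E'
from h import *
c=dict(np.load('pics/w9.npz')); p=fitspine(c)
# overlay
im=c['img'].copy()
for k in range(4):
    a=p[2]+k*np.pi/2
    for w in (6,-6):
        q=[w2p(c,[p[0]+r*np.cos(a)-w*np.sin(a),p[1]+r*np.sin(a)+w*np.cos(a),76]) for r in (11,20)]
        cv2.line(im,*[tuple(int(round(x*16)) for x in k) for k in q],(255,0,0),1,shift=4)
for r,z in ((30,46),(52,0),(52,20)):
    q=np.array([w2p(c,[p[0]+r*np.cos(a),p[1]+r*np.sin(a),z]) for a in np.linspace(0,6.28,60)]); cv2.polylines(im,[np.round(q).astype(np.int32)],True,(0,255,0),1)
cv2.imwrite('pics/ov.png',cv2.resize(im[0:170,240:420],None,fx=4,fy=3.5)[:,:,::-1])
E
```

```text
spine [556.303 197.445   0.757] cost 0.1267
```

View pics/ov.png

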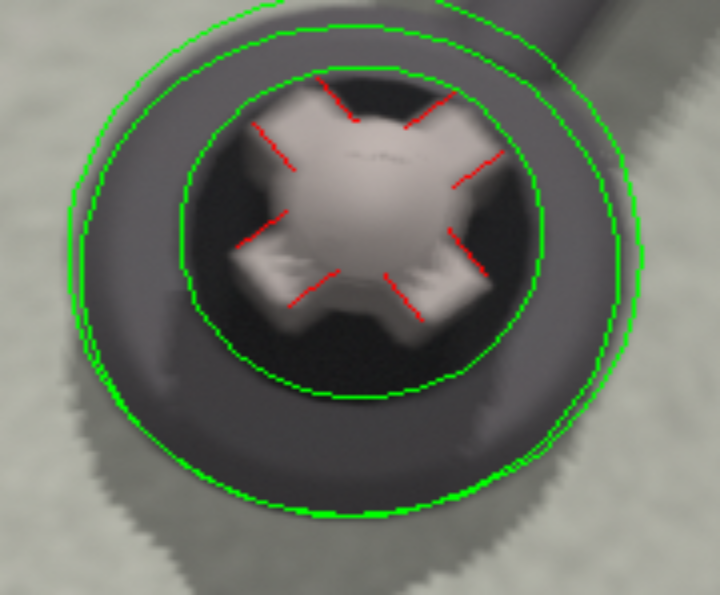

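View pics/dbg.png

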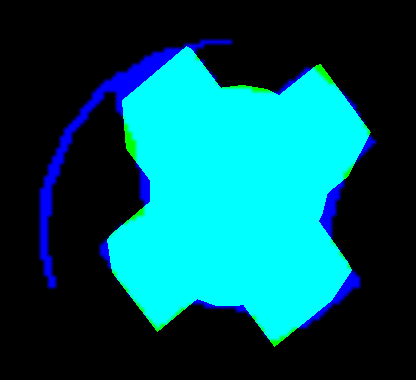

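The ring is held level and centred. The spine fit gives an axis of about (556,197) and ribs at 0.76 rad. I'll move over the spine and look again.

```bash
python3 - <<'E'
from h import *
go(556.1,197,70,-0.036)
E
```

```text
clk 8.32 pos [554.7  75.8 120. ] rot [-1.5697e+00 -4.0000e-04  7.9600e-02] F [-0.1  0.3 -0. ] gap 63.5
dp [ 11.1  50.1 120.6] turn [-0.1  6.6  0. ]
```

Call:
{"name": "servo_tool", "arguments": {"commands": [{"dp":[3,0,30],"turn":[-0.1,6.6,0]},{"dp":[6,0,65],"turn":[-0.1,6.6,0]},{"dp":[9,0,100],"turn":[-0.1,6.6,0]},{"dp":[11.1,10,118],"turn":[-0.1,6.6,0]},{"dp":[11.1,20,120.6],"turn":[-0.1,6.6,0]}]}}

```text
clock: 8.73
eef_pos: [556.0, 199.7, 100.0]
eef_rot: [-1.571, -0.001, -0.03]
wrist_force: [-1.1, -0.5, -1.3]
finger_gap: 63.9
```

Call:
{"name": "servo_tool", "arguments": {"commands": [{"dp":[0,10,0],"turn":[0,0,0]},{"dp":[0,20,0],"turn":[0,0,0]},{"dp":[0,28,0],"turn":[0,0,0]},{"dp":[0,28,0],"turn":[0,0,0]}]}}

```text
clock: 9.07
eef_pos: [555.2, 198.4, 69.9]
eef_rot: [-1.572, 0.002, -0.031]
wrist_force: [0.6, -0.2, -1.1]
finger_gap: 63.5
```

```bash
python3 - <<'E'
from h import *
go(556.1,197,60,-0.036)
c=wristcam('w10')
cv2.imwrite('pics/w10c.png',cv2.resize(c['img'][170:380,210:410],None,fx=3.5,fy=2.8)[:,:,::-1])
s=manip.read_state()
fit(c,'blue',s['eef_pos'][0],s['eef_pos'][1],s['eef_rot'][2]+1.58,z0=s['eef_pos'][2]+31.4)
E
```

```text
clk 9.07 pos [555.2 198.4  69.9] rot [-1.5717  0.0016 -0.0307] F [ 0.6 -0.2 -1.1] gap 63.5
dp [ 0.9  9.9 -1.4] turn [ 0.1  0.3 -0.1]
blue fit [555.256 199.087   1.55 ] cost 0.0669
```

View pics/w10c.png

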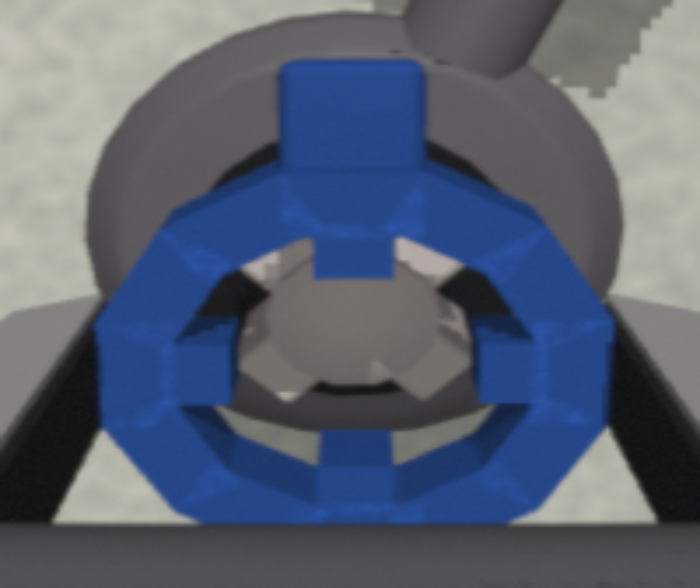

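Call:
{"name": "servo_tool", "arguments": {"commands": [{"dp":[0.9,5,-1.4],"turn":[0.1,0.3,-0.1]},{"dp":[0.9,10,-1.4],"turn":[0.1,0.3,-0.1]},{"dp":[0.9,15,-1.4],"turn":[0.1,0.3,-0.1]},{"dp":[0.9,19,-1.4],"turn":[0.1,0.3,-0.1]},{"dp":[0.9,20,-1.4],"turn":[0.1,0.3,-0.1]}]}}

```text
clock: 9.53
eef_pos: [556.3, 197.1, 50.3]
eef_rot: [-1.57, -0.001, -0.036]
wrist_force: [-0.5, 0.4, -1.1]
finger_gap: 63.8
```

```bash
python3 - <<'E'
from h import *
go(556.1,197,43,-0.036)
c=wristcam('w11'); 
cv2.imwrite('pics/w11c.png',cv2.resize(c['img'][170:380,210:410],None,fx=3.5,fy=2.8)[:,:,::-1])
E
```

```text
clk 9.53 pos [556.3 197.1  50.3] rot [-1.5698e+00 -5.0000e-04 -3.6000e-02] F [-0.5  0.4 -1.1] gap 63.8
dp [-0.2  7.3 -0.1] turn [-0.1 -0.   0. ]
```

View pics/w11c.png

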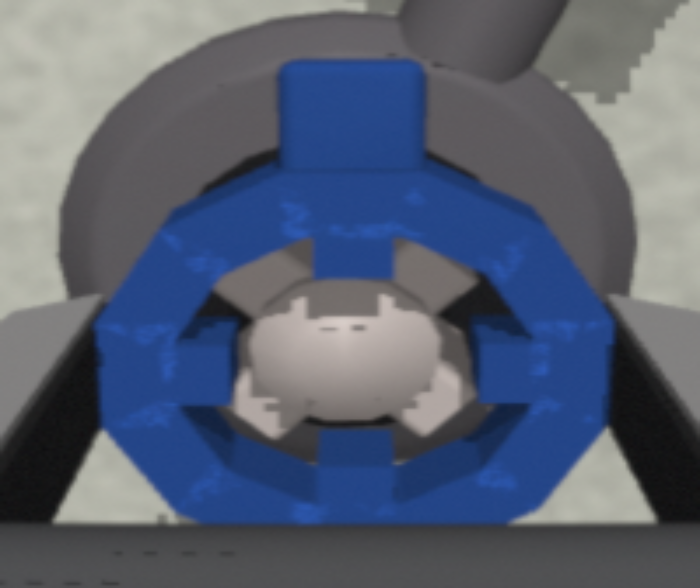

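Call:
{"name": "servo_tool", "arguments": {"commands": [{"dp":[-0.2,2,-0.1],"turn":[0,0,0]},{"dp":[-0.2,4,-0.1],"turn":[0,0,0]},{"dp":[-0.2,6,-0.1],"turn":[0,0,0]},{"dp":[-0.2,8,-0.1],"turn":[0,0,0]},{"dp":[-0.2,9,-0.1],"turn":[0,0,0]}]}}

```text
clock: 10.0
eef_pos: [555.9, 196.9, 41.2]
eef_rot: [-1.57, -0.0, -0.036]
wrist_force: [-1.4, -1.5, 0.4]
finger_gap: 64.1
```

Call:
{"name": "servo_tool", "arguments": {"commands": [{"dp":[0,2.5,0],"turn":[0,0,0]},{"dp":[0,5,0],"turn":[0,0,0]},{"dp":[0,7.5,0],"turn":[0,0,0]},{"dp":[0,10,0],"turn":[0,0,0]},{"dp":[0,12,0],"turn":[0,0,0]}]}}

```text
clock: 10.42
eef_pos: [555.8, 196.9, 28.8]
eef_rot: [-1.57, 0.0, -0.036]
wrist_force: [-2.0, -2.7, 1.1]
finger_gap: 63.3
```

```bash
python3 - <<'E'
from h import *
go(556.1,197,14.6,-0.036)
c=wristcam('w12'); P=cloud(c); s=manip.read_state()
fit(c,'blue',s['eef_pos'][0],s['eef_pos'][1],s['eef_rot'][2]+1.58,z0=s['eef_pos'][2]+31.4)
save(c,'w12')
E
```

```text
clk 10.42 pos [555.8 196.9  28.8] rot [-1.5703e+00  2.0000e-04 -3.5900e-02] F [-2.  -2.7  1.1] gap 63.3
dp [ 0.3 14.2  0.1] turn [-0.  0. -0.]
blue fit [555.787 196.759   1.539] cost 0.0577
```

View pics/w12.png

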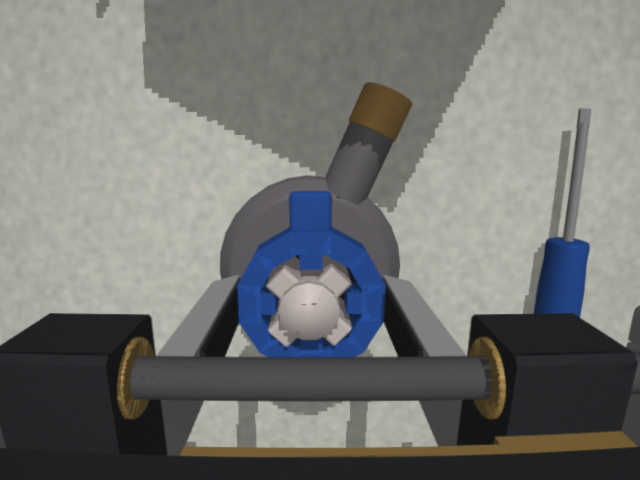

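Call:
{"name": "servo_tool", "arguments": {"commands": [{"dp":[-0.5,3,-0.7],"turn":[0,0,0]},{"dp":[-0.5,6,-0.7],"turn":[0,0,0]},{"dp":[-0.5,8,-0.7],"turn":[0,0,0]},{"dp":[-0.5,10,-0.7],"turn":[0,0,0]},{"dp":[-0.5,11,-0.7],"turn":[0,0,0]}]}}

```text
clock: 10.88
eef_pos: [555.1, 196.2, 17.2]
eef_rot: [-1.57, 0.001, -0.036]
wrist_force: [1.0, 0.4, -0.4]
finger_gap: 63.9
```

Call:
{"name": "servo_tool", "arguments": {"commands": [{"dp":[0,1,0],"turn":[0,0,0]},{"dp":[0,2,0],"turn":[0,0,0]},{"dp":[0,3,0],"turn":[0,0,0]},{"dp":[0,3,0],"turn":[0,0,0]}]}}

```text
clock: 11.22
eef_pos: [555.2, 196.3, 14.3]
eef_rot: [-1.57, 0.0, -0.036]
wrist_force: [-1.3, 0.1, 1.6]
finger_gap: 63.6
```

Call:
{"name": "servo_tool", "arguments": {"commands": [{"dp":[0,0,0],"turn":[0,0,0]},{"dp":[0,0,0],"turn":[0,0,0]},{"dp":[0,0,0],"turn":[0,0,0]},{"dp":[0,0,0],"turn":[0,0,0]}], "grip": -1}}

```text
clock: 11.55
eef_pos: [555.2, 196.2, 14.2]
eef_rot: [-1.57, 0.0, -0.036]
wrist_force: [-1.2, -0.5, -0.2]
finger_gap: 87.2
```

Call:
{"name": "servo_tool", "arguments": {"commands": [{"dp":[0,-10,0],"turn":[0,0,0]},{"dp":[0,-30,0],"turn":[0,0,0]},{"dp":[0,-60,0],"turn":[0,0,0]},{"dp":[0,-85,0],"turn":[0,0,0]},{"dp":[0,-90,0],"turn":[0,0,0]}]}}

```text
clock: 11.97
eef_pos: [557.0, 196.7, 109.6]
eef_rot: [-1.568, -0.006, -0.036]
wrist_force: [0.9, 0.4, 0.3]
finger_gap: 94.1
```

```bash
python3 - <<'E'
from h import *
go(640,-200,120,1.12)
c=wristcam('w13'); P=cloud(c)
p=fit(c,'blue',556,197,1.54,z0=46)
m=mask(c,'blue')>0
Q=P[m&(np.hypot(P[...,0]-556,P[...,1]-197)<60)]; print(np.percentile(Q[:,2],[25,50,75,90]))
for q in (30,-30): 
  pass
A=np.c_[Q[:,:2],np.ones(len(Q))][Q[:,2]>56]; print(np.linalg.lstsq(A,Q[Q[:,2]>56][:,2],rcond=None)[0])
E
```

```text
clk 11.97 pos [557.  196.7 109.6] rot [-1.5682 -0.0059 -0.0358] F [0.9 0.4 0.3] gap 94.1
dp [  97.2  -10.9 -393.5] turn [  0.1 -66.2   0.4]
blue fit [555.183 195.878   1.543] cost 0.0173
[59.14799511 60.099471   60.64763246 61.07979606]
[-1.65913109e-03 -2.71634283e-02  6.64156256e+01]
```

View pics/w13.png

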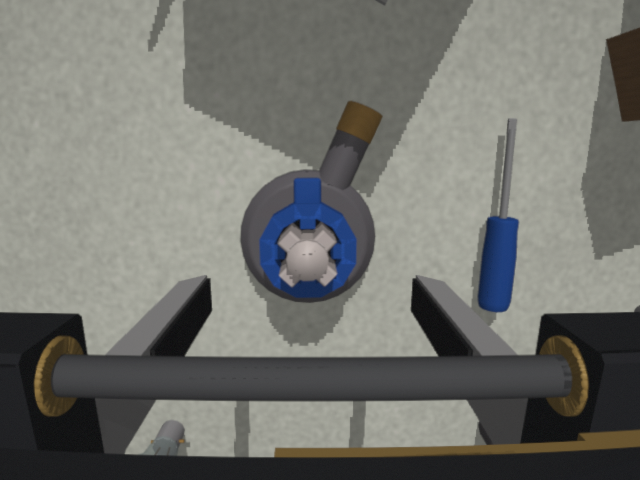

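The blue ring is home: its top is at z=60 and the fit is clean at (555,196), with its tab pointing up beside the pipe. Now the orange ring.

Call:
{"name": "servo_tool", "arguments": {"commands": [{"dp":[10,-11,-40],"turn":[0,-6.7,0]},{"dp":[20,-11,-80],"turn":[0,-13.4,0]},{"dp":[30,-11,-120],"turn":[0,-20,0]},{"dp":[40,-11,-160],"turn":[0,-27,0]},{"dp":[50,-11,-200],"turn":[0,-34,0]}]}}

```text
clock: 12.43
eef_pos: [597.6, 0.9, 118.4]
eef_rot: [-1.571, -0.005, 0.551]
wrist_force: [0.4, -0.5, 0.9]
finger_gap: 94.0
```

```bash
python3 - <<'E'
from h import *
go(641,-199,110,1.12)
E
```

```text
clk 12.43 pos [597.6   0.9 118.4] rot [-1.571  -0.0045  0.5507] F [ 0.4 -0.5  0.9] gap 94.0
dp [ -67.6    8.2 -193.1] turn [  0.1 -32.6   0.3]
```

Call:
{"name": "servo_tool", "arguments": {"commands": [{"dp":[-13,2,-40],"turn":[0,-6.7,0]},{"dp":[-27,4,-80],"turn":[0,-13.4,0]},{"dp":[-41,6,-120],"turn":[0,-20,0]},{"dp":[-55,8,-160],"turn":[0,-27,0.3]},{"dp":[-67.6,8,-193],"turn":[0,-32.6,0.3]}]}}

```text
clock: 12.85
eef_pos: [640.6, -200.8, 108.9]
eef_rot: [-1.57, 0.002, 1.126]
wrist_force: [0.4, -0.4, 0.6]
finger_gap: 93.8
```

```bash
python3 - <<'E'
from h import *
c=wristcam('w14'); p=fit(c,'orange',641,-199,-.45)
go(p[0],p[1],10,p[2]+np.pi/2)
E
```

```text
orange fit [ 6.46056e+02 -2.06321e+02 -4.35000e-01] cost 0.1162
clk 12.9 pos [ 640.6 -207.8  108.5] rot [-1.571   0.0029  1.1309] F [ 2.  -6.8 -0.3] gap 94.2
dp [ 3.9 98.5 -4.3] turn [ 0.  -0.3 -0.2]
```

View pics/w14.png

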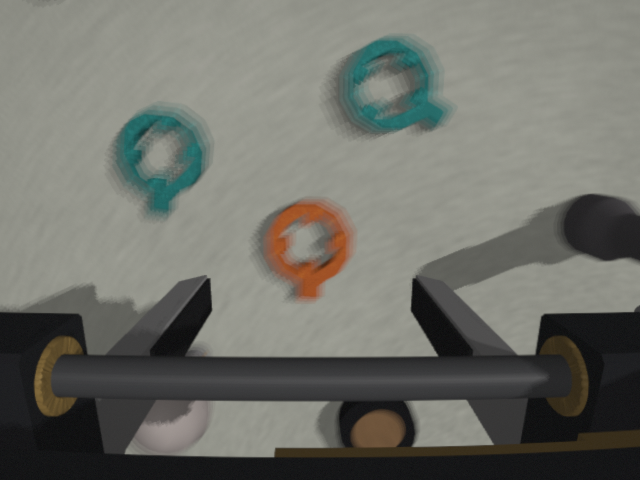

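Call:
{"name": "servo_tool", "arguments": {"commands": [{"dp":[3,40,-3],"turn":[0,0,0]},{"dp":[3,70,-3],"turn":[0,0,0]},{"dp":[3,85,-3],"turn":[0,0,0]},{"dp":[3,88,-3],"turn":[0,0,0]},{"dp":[3,88,-3],"turn":[0,0,0]}]}}

```text
clock: 13.32
eef_pos: [643.8, -206.2, 19.2]
eef_rot: [-1.569, 0.003, 1.131]
wrist_force: [-0.0, -0.1, 0.5]
finger_gap: 93.9
```

```bash
python3 - <<'E'
from h import *
c=wristcam('w15'); p=fit(c,'orange',645,-204,-.45)
go(p[0],p[1],-31.5,p[2]+np.pi/2)
E
```

```text
orange fit [ 6.44384e+02 -1.99025e+02 -4.65000e-01] cost 0.0218
clk 13.37 pos [ 644.7 -206.5   20.9] rot [-1.5711  0.0028  1.1309] F [0.1 0.5 0.2] gap 94.2
dp [ 6.8 52.4  3.5] turn [ 0.   1.4 -0.2]
```

View pics/w15.png

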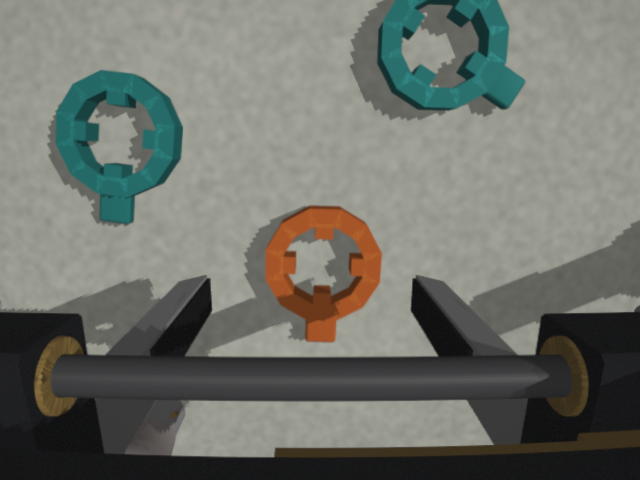

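Call:
{"name": "servo_tool", "arguments": {"commands": [{"dp":[6.8,10,3.5],"turn":[0,1.4,-0.2]},{"dp":[6.8,20,3.5],"turn":[0,1.4,-0.2]},{"dp":[6.8,30,3.5],"turn":[0,1.4,-0.2]},{"dp":[6.8,36,3.5],"turn":[0,1.4,-0.2]},{"dp":[6.8,38,3.5],"turn":[0,1.4,-0.2]}]}}

```text
clock: 13.78
eef_pos: [643.9, -199.0, -18.2]
eef_rot: [-1.57, -0.0, 1.107]
wrist_force: [-0.1, 0.2, 0.7]
finger_gap: 94.0
```

```bash
python3 - <<'E'
from h import *
c=wristcam('w16'); p=fit(c,'orange',645,-200,-.46)
go(p[0],p[1],-31.5,p[2]+np.pi/2)
E
```

```text
orange fit [ 6.44041e+02 -1.99068e+02 -4.74000e-01] cost 0.0428
clk 13.83 pos [ 644. -199.  -18.] rot [-1.5699e+00 -5.0000e-04  1.1067e+00] F [-0.3  0.6  0. ] gap 93.9
dp [-0.1 13.5 -0.1] turn [-0.   0.5  0. ]
```

Call:
{"name": "servo_tool", "arguments": {"commands": [{"dp":[0,6,0],"turn":[0,0.3,0]},{"dp":[0,10,0],"turn":[0,0.3,0]},{"dp":[0,13,0],"turn":[0,0.3,0]},{"dp":[0,13.5,0],"turn":[0,0.3,0]},{"dp":[0,13.5,0],"turn":[0,0.3,0]}], "grip": 1}}

```text
clock: 14.25
eef_pos: [644.1, -199.2, -31.4]
eef_rot: [-1.57, -0.0, 1.101]
wrist_force: [-0.6, -1.2, 0.9]
finger_gap: 64.0
```

Call:
{"name": "servo_tool", "arguments": {"commands": [{"dp":[0,0,0],"turn":[0,0,0]},{"dp":[0,0,0],"turn":[0,0,0]},{"dp":[0,0,0],"turn":[0,0,0]}]}}

```text
clock: 14.5
eef_pos: [644.1, -199.2, -31.4]
eef_rot: [-1.57, -0.0, 1.102]
wrist_force: [-0.5, -0.3, 0.7]
finger_gap: 63.7
```

Call:
{"name": "servo_tool", "arguments": {"commands": [{"dp":[0,-15,0],"turn":[0,0,0]},{"dp":[0,-45,0],"turn":[0,0,0]},{"dp":[0,-80,0],"turn":[0,0,0]},{"dp":[0,-115,0],"turn":[0,0,0]},{"dp":[0,-150,0],"turn":[0,0,0]}]}}

```text
clock: 14.92
eef_pos: [643.9, -199.1, 121.4]
eef_rot: [-1.571, -0.0, 1.102]
wrist_force: [0.3, -0.1, -1.1]
finger_gap: 63.3
```

```bash
python3 - <<'E'
from h import *
go(555.4,75,115,-0.03)
E
```

```text
clk 14.92 pos [ 643.9 -199.1  121.4] rot [-1.5708e+00 -5.0000e-04  1.1015e+00] F [ 0.3 -0.1 -1.1] gap 63.3
dp [204.4   6.5 202.9] turn [-0.  64.8  0. ]
```

Call:
{"name": "servo_tool", "arguments": {"commands": [{"dp":[26,3,26],"turn":[0,6.5,0]},{"dp":[53,6,53],"turn":[0,13,0]},{"dp":[80,6,80],"turn":[0,20,0]},{"dp":[106,6,106],"turn":[0,27,0]},{"dp":[133,6,132],"turn":[0,34,0]}]}}

```text
clock: 15.33
eef_pos: [585.4, -19.3, 116.6]
eef_rot: [-1.571, -0.001, 0.502]
wrist_force: [0.4, -0.9, -0.7]
finger_gap: 63.7
```

```bash
python3 - <<'E'
from h import *
go(555.4,75,115,-0.03)
E
```

```text
clk 15.33 pos [585.4 -19.3 116.6] rot [-1.5709e+00 -1.1000e-03  5.0180e-01] F [ 0.4 -0.9 -0.7] gap 63.7
dp [19.1  1.6 97.1] turn [-0.  30.5  0.1]
```

Call:
{"name": "servo_tool", "arguments": {"commands": [{"dp":[7,1,35],"turn":[0,7,0]},{"dp":[13,1.6,65],"turn":[0,14,0]},{"dp":[17,1.6,88],"turn":[0,21,0]},{"dp":[19,1.6,97],"turn":[0,28,0]},{"dp":[19,1.6,97],"turn":[0,30.5,0]}]}}

```text
clock: 15.75
eef_pos: [554.7, 77.1, 116.3]
eef_rot: [-1.57, -0.002, -0.035]
wrist_force: [-0.2, -0.9, -0.7]
finger_gap: 63.4
```

Call:
{"name": "servo_tool", "arguments": {"commands": [{"dp":[0,0,0],"turn":[0,0,0]}]}}

```text
clock: 15.83
eef_pos: [554.6, 77.7, 117.3]
eef_rot: [-1.57, -0.003, -0.036]
wrist_force: [-0.4, -0.7, -0.5]
finger_gap: 64.1
```

```bash
python3 - <<'E'
from h import *
c=wristcam('w17'); s=manip.read_state()
fit(c,'orange',s['eef_pos'][0],s['eef_pos'][1],s['eef_rot'][2]-1.57,z0=s['eef_pos'][2]+31.4)
fit(c,'blue',556,197,1.54,z0=46); fitspine(c,phi=.77,zb=60)
go(555.5,196.3,75,-0.03)
E
```

```text
orange fit [554.356  77.312  -1.609] cost 0.0602Traceback (most recent call last):
  File "<stdin>", line 4, in <module>
  File "h.py", line 42, in fit
    big=cv2.resize(f[y0:y0+H,x0:x0+W].astype(np.float32),(W*S,H*S),interpolation=cv2.INTER_LINEAR)
cv2.error: OpenCV(4.12.0) /io/opencv/modules/imgproc/src/resize.cpp:4208: error: (-215:Assertion failed) !ssize.empty() in function 'resize'
```

View pics/w17.png

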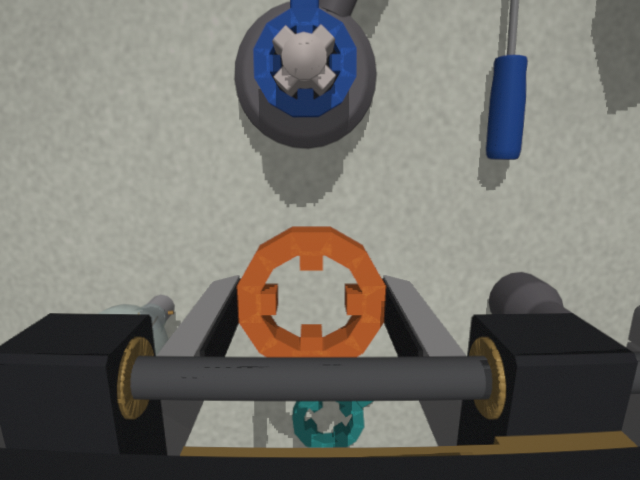

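```bash
python3 - <<'E'
from h import *
go(555.4,196.3,75,-0.03)
E
```

```text
clk 15.88 pos [554.7  77.7 117.5] rot [-1.5696 -0.0029 -0.0343] F [-0.1  0.2  0.1] gap 63.8
dp [ -3.5  42.6 118.5] turn [-0.1 -0.2  0.2]
```

Call:
{"name": "servo_tool", "arguments": {"commands": [{"dp":[-1,0,30],"turn":[0,0,0.2]},{"dp":[-2,0,65],"turn":[0,0,0.2]},{"dp":[-3,10,95],"turn":[0,0,0.2]},{"dp":[-3.5,20,114],"turn":[0,-0.2,0.2]},{"dp":[-3.5,30,118.5],"turn":[0,-0.2,0.2]}]}}

```text
clock: 16.3
eef_pos: [555.3, 198.7, 87.7]
eef_rot: [-1.569, -0.0, -0.026]
wrist_force: [-0.1, 0.6, -0.9]
finger_gap: 64.0
```

Call:
{"name": "servo_tool", "arguments": {"commands": [{"dp":[0,5,0],"turn":[0,0,0]},{"dp":[0,10,0],"turn":[0,0,0]},{"dp":[0,12,0],"turn":[0,0,0]},{"dp":[0,12,0],"turn":[0,0,0]}]}}

```text
clock: 16.63
eef_pos: [555.4, 197.5, 75.6]
eef_rot: [-1.569, 0.0, -0.028]
wrist_force: [0.1, 0.4, -1.2]
finger_gap: 63.6
```

```bash
python3 - <<'E'
from h import *
go(555.4,196.3,50,-0.03)
c=wristcam('w18')
cv2.imwrite('pics/w18c.png',cv2.resize(c['img'][170:380,210:410],None,fx=3.5,fy=2.8)[:,:,::-1])
E
```

```text
clk 16.63 pos [555.4 197.5  75.6] rot [-1.5693e+00  2.0000e-04 -2.7500e-02] F [ 0.1  0.4 -1.2] gap 63.6
dp [ 0.  25.6 -1.3] turn [-0.1  0.1 -0. ]
```

View pics/w18c.png

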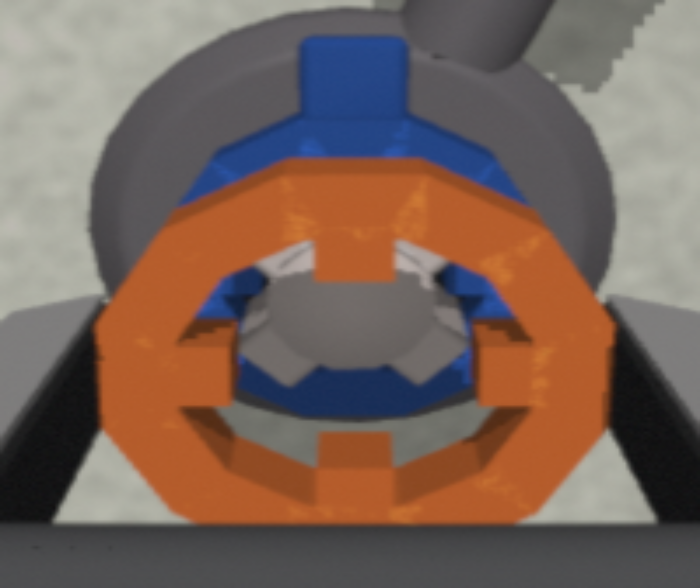

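Aligned. I'll lower to just above the rib tops and then go slowly.

Call:
{"name": "servo_tool", "arguments": {"commands": [{"dp":[0,6,-1.3],"turn":[-0.1,0,0]},{"dp":[0,13,-1.3],"turn":[-0.1,0,0]},{"dp":[0,19,-1.3],"turn":[-0.1,0,0]},{"dp":[0,24,-1.3],"turn":[-0.1,0,0]},{"dp":[0,25.6,-1.3],"turn":[-0.1,0,0]}]}}

```text
clock: 17.1
eef_pos: [555.1, 196.3, 49.2]
eef_rot: [-1.571, 0.001, -0.028]
wrist_force: [0.2, -0.0, 0.4]
finger_gap: 63.7
```

Call:
{"name": "servo_tool", "arguments": {"commands": [{"dp":[0,2,0],"turn":[0,0,0]},{"dp":[0,4,0],"turn":[0,0,0]},{"dp":[0,6,0],"turn":[0,0,0]},{"dp":[0,8,0],"turn":[0,0,0]},{"dp":[0,9,0],"turn":[0,0,0]}]}}

```text
clock: 17.52
eef_pos: [555.1, 196.3, 40.0]
eef_rot: [-1.571, 0.001, -0.027]
wrist_force: [0.1, -0.1, -0.1]
finger_gap: 63.6
```

Call:
{"name": "servo_tool", "arguments": {"commands": [{"dp":[0,3,0],"turn":[0,0,0]},{"dp":[0,6,0],"turn":[0,0,0]},{"dp":[0,9,0],"turn":[0,0,0]},{"dp":[0,10.5,0],"turn":[0,0,0]},{"dp":[0,11.5,0],"turn":[0,0,0]}]}}

```text
clock: 17.93
eef_pos: [555.0, 196.3, 28.2]
eef_rot: [-1.571, 0.001, -0.028]
wrist_force: [-1.6, -1.2, 3.0]
finger_gap: 63.4
```

Call:
{"name": "servo_tool", "arguments": {"commands": [{"dp":[0,0.3,0],"turn":[0,0,0]},{"dp":[0,0.3,0],"turn":[0,0,0]}]}}

```text
clock: 18.1
eef_pos: [555.0, 196.3, 28.1]
eef_rot: [-1.571, 0.001, -0.028]
wrist_force: [-0.8, -1.4, 1.8]
finger_gap: 63.8
```

Call:
{"name": "servo_tool", "arguments": {"commands": [{"dp":[0,0,0],"turn":[0,0,0]},{"dp":[0,0,0],"turn":[0,0,0]},{"dp":[0,0,0],"turn":[0,0,0]},{"dp":[0,0,0],"turn":[0,0,0]}], "grip": -1}}

```text
clock: 18.43
eef_pos: [555.0, 196.2, 28.1]
eef_rot: [-1.571, 0.001, -0.028]
wrist_force: [0.2, 0.0, -0.5]
finger_gap: 87.1
```

Call:
{"name": "servo_tool", "arguments": {"commands": [{"dp":[0,-10,0],"turn":[0,0,0]},{"dp":[0,-35,0],"turn":[0,0,0]},{"dp":[0,-65,0],"turn":[0,0,0]},{"dp":[0,-85,0],"turn":[0,0,0]},{"dp":[0,-90,0],"turn":[0,0,0]}]}}

```text
clock: 18.85
eef_pos: [556.7, 196.8, 122.6]
eef_rot: [-1.57, -0.004, -0.028]
wrist_force: [-0.5, -0.3, -0.3]
finger_gap: 94.1
```

Call:
{"name": "servo_tool", "arguments": {"commands": [{"dp":[0,0,-15],"turn":[0,0,0]},{"dp":[0,0,-30],"turn":[0,0,0]},{"dp":[0,0,-30],"turn":[0,0,0]},{"dp":[0,0,-30],"turn":[0,0,0]}]}}

```text
clock: 19.18
eef_pos: [555.4, 165.4, 121.5]
eef_rot: [-1.57, -0.003, -0.029]
wrist_force: [0.4, -0.4, -0.7]
finger_gap: 94.1
```

```bash
python3 - <<'E'
from h import *
c=wristcam('w19'); P=cloud(c)
p=fit(c,'orange',555.5,196.3,-1.6,z0=60)
m=(mask(c,'orange')>0)&(np.hypot(P[...,0]-556,P[...,1]-197)<34)
Q=P[m]; print(np.percentile(Q[:,2],[10,25,50,75,90]).round(1))
u=Q[Q[:,2]>70]; print(np.linalg.lstsq(np.c_[u[:,:2]-[555,196],np.ones(len(u))],u[:,2],rcond=None)[0])
c=manip.camera('scene'); save(c,'s19')
t=manip.camera('top'); save(t,'t19')
cv2.imwrite('pics/s19c.png',cv2.resize(c['img'][150:400,220:480],None,fx=2.8,fy=2.4)[:,:,::-1])
print(manip.read_state()['clock'])
E
```

```text
orange fit [555.077 196.042  -1.598] cost 0.0196
[73.  73.7 74.3 74.8 75.2]
[1.16421114e-03 2.21867039e-03 7.42927508e+01]
19.3333
```

View pics/w19.png

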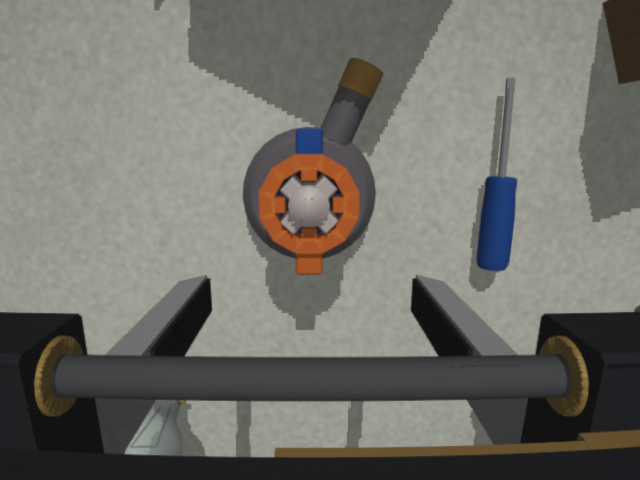

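View pics/s19c.png

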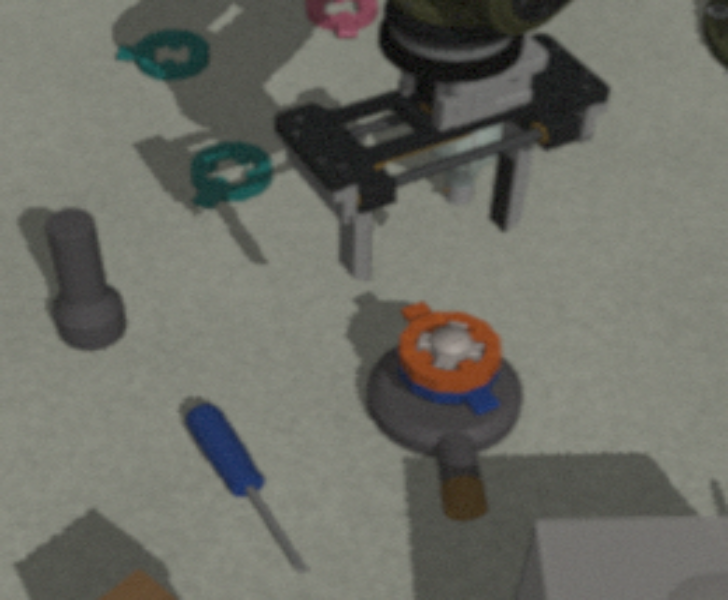

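The blue tab is on the pipe side at (309,140) and the orange tab opposite at (309,265). The orange top is level at z≈74.3, and the arm is clear. I'll hand it in now.

```bash
python3 -c "
from h import *
print(manip.sign_off())"
```

```text
the job is handed in; nothing more can be done
None
```

Both rings are on the spine: blue first with its tab on the pipe side, orange on top with its tab opposite. I handed the job in at about 19.3 s.

**Last checks:**
- **Blue ring:** its top measured z≈60 mm, which is home height. Its centre is at (555.2, 195.9), within about 1 mm of my estimate of the spine's axis, and its tab points at 1.54 rad. The pipe points at roughly 1.13 rad.
- **Orange ring:** its top measured z≈74.3 mm and level, and its centre is at (555.1, 196.0). Its tab points at −1.60 rad, opposite the blue one.
- **Release:** the gripper was open and well clear of everything. The wrist force never went above about 3 N when either ring seated. I read the rib angle from the images, so no searching turn was needed.
- **Bulbs, torch and tester:** I never contacted them. I did not measure their positions again at the end, but they looked unmoved in the last pictures that showed them. The LED bulb was not in the last views I looked at.

**What went wrong or disagreed:**
- **Missed grasps:** the first two attempts on the blue ring closed above it. The real fingertips are about 34 mm behind the reported TCP, so I worked about 34 mm lower from then on. The ring stayed where it was.
- **Camera disagreement:** position fits from the scene, top and wrist cameras differed by up to about 6 mm. I relied on the close wrist views.

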